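Unhook a coated test panel and rack it

TASK

The coated test panel has dried on the barbed hook of the retort stand. Take hold of the bare metal beside its slot and feel it off the hook gently - raise it, tilt its top back towards the rod and draw the slot out over the barb - never pushing the panel against the hook or stand with more than 10 N, so that the slot's edge is not chipped and the hook stays put. Then stand it upright and fully home in the empty middle groove of the white panel rack, about centred along the groove, let go of it without dropping it, and leave the other things where they are.

Things in the scene. Friction and masses are not known exactly. Their poses are not given: they have to be found in the camera images.
- stand: retort stand, fixed: grey base 110 x 180 x 12 mm, upright 12 mm rod (at x = +20 mm, top 220 mm above the bench) and an aluminium boss head (46 x 26 x 28 mm) that firmly clamps a steel hook bar pointing along the stand's +y. Origin: on the bench directly below where the hook bar passes through the boss; z up
- hook_root (a point): where the hook bar passes through the boss: 195 mm above the stand's origin, axes as the stand's. A 7 mm round steel bar, centre line at this height, runs level along +y, then bends up into a straight tip that rises 55 degrees, with a barb at its end. Held tight, it does not give; clamped by hand, it may be turned about its own axis, the tip leaning up to 20 degrees to either side
- mean_bend (a point): 84 mm from hook_root along +y: the mean place where the centre lines of bar and tip would meet. The bar was clamped by hand: the true place lies up to 20 mm nearer or farther along y, to be found by touch or sight. From it the tip is 24 mm long; the 3 mm barb runs from the tip's end back 9 mm along the tip and 8 mm off its centre line, on the rod's side; 13 mm across both
- panel: aluminium test panel, 100 mm wide (its x), 6 mm thick (y), 130 mm high (z), 0.12 to 0.2 kg, grey coating on the lower part, bare metal above 82 mm. Origin: centre of its lower edge, z up as it hangs. It hangs by a slot near its top (see panel_slot) on the hook bar, its x along the stand's x; its top edge beside the slot is free to be pinched from above
- panel_slot (a point): centre of the panel's slot, 107 mm above its lower edge: a through slot 11.5 mm wide, 17 mm high (98.5 to 115.5 mm up), its upper edge resting on the bar. Tilted 40 degrees, top towards the rod, the slot passes along the level bar with about 1 mm to spare above and below, and past tip and barb with about 1 mm to spare each way; below about 30 degrees it cannot pass the barb
- rack: white plastic panel rack, fixed: base 120 x 136 x 10 mm, three grooves along its x at y = -42, 0, +42 mm, each 8.5 mm wide between 6 mm ribs with round tops 35 mm above the bench; groove floors at 10 mm, ends open. Small coupons stand in the outer grooves, the middle one is empty. Origin: centre of its underside, z up
- groove (a point): centre of the middle groove's floor, 10 mm above the bench
- coupon_left: small test coupon 70 x 6 x 55 mm standing in the rack's outer groove at +y; origin: centre of its lower edge; to be left alone
- coupon_right: the same in the outer groove at -y; to be left alone
- tape: roll of masking tape lying flat, 84 mm across, 25 mm high, origin under its centre; to be left alone
- driver: screwdriver lying on the bench, 172 mm long, 22 mm thick; origin under its middle; to be left alone
- marker: felt marker lying left of the rack, 134 mm long, 19 mm thick; origin under its middle; to be left alone

How it is judged:
On the way:
1. the panel is off the hook, in the air beyond the tip and clear of the stand, held by the fingers (y of panel_slot in the frame of stand above 0.155 m and z of panel_slot in the frame of stand above 0.15 m and contact force between panel and stand below 0.05 N and contact force between the fingers and panel above 0.5 N), for 0.1 s.
At the end, for the whole second after the job is handed in: The panel stands released and at rest in the rack's middle groove: lower edge within 3 mm of the groove floor, within 5 mm of the groove's middle line and 25 mm of its centre lengthwise, upright within 0.15 rad and in line with the groove within 0.15 rad (x of panel in the frame of groove between -0.025 and 0.025 m and y of panel in the frame of groove between -0.005 and 0.005 m and z of panel in the frame of groove below 0.003 m and angle between panel's own z axis and vertical below 0.15 rad and angle between the y axis of panel and the y axis of rack, either way round below 0.15 rad and linear speed of panel below 0.02 m/s); the robot touches nothing.
It fails at once if the panel is pushed against the hook or stand with more than 10 N (contact force between panel and stand above 10 N).
It fails at once if the hand or arm is pushed against the stand or its hook with more than 10 N (contact force between any of the arm, the fingers and stand above 10 N).
It fails at once if the panel is dropped (linear speed of panel above 0.7 m/s and contact force between the fingers and panel below 0.05 N).
It fails at once if a coupon, the tape, the screwdriver or the marker is moved by more than 20 mm (distance of any of coupon_left, coupon_right, tape, driver, marker from where it was at the start of the episode above 0.02 m).
It also fails if it takes over 69 s, if anything falls off the work surface, if the arm or the gripper's body presses on something with over 40 N, if the wrist force passes 120 N, or if a joint passes its speed limit or range.

ROBOT

A 6-joint arm with a two-finger parallel gripper is mounted at the origin on a cart in front of the work surface, level with it; the furniture and walls round the work are solid. World frame = base frame: x ahead of the robot, y to its left, z up, the work surface at z = 0. Lengths are in m, angles in rad, forces in N, time in s.
With the tool pointing down it reaches from about 0.35 to 0.975 m from the base axis. Payload 4.9 kg.
Tool frame: the origin (TCP) lies at the very end of the fingers, on their centre line; the grasp point (between the pads) lies 19 mm behind it (ctrl.grip_point_offset is the distance from the TCP to the grasp point, in m); z points along the fingers, y is the line along which they close (so a half turn about z gives the same grasp; the last joint's range is limited). The gripper opens to 85 mm and grips with 20 to 120 N. Pads are 22 mm wide; open, the fingers measure 114 mm over their backs; the gripper's body (76 mm by 85 mm) begins 54 mm behind the grasp point. The pads swing forward as they close: fully open they stand 13 mm farther back than shut.
Start: joints at [-1.415, 0.053, 1.613, -0, 1.476, -0.119], TCP at [0.17, -0.602, 0.231] pointing down, gripper open.
Joint ranges: [-3.01, 3.01], [-1.01, 2.22], [0.06, 2.58], [-1.02, 4.17], [0.09, 2.62], [-3.14, 3.14]. Speed limits (rad/s): [2.57, 2.57, 3.14, 3.14, 3.14, 3.14].

INTERFACE

Orientations are given as a rotation vector (axis times angle).
In Python, from station import ctrl gives the robot as it stands.
- The arm moves only by the tool send_rows, never from a script. Its argument "rows" is a list of rows, each a list of 3 entries, a list of its own where there are three numbers: the finger opening in cm, from 0 to 8.54, then the shift along the tool's x, y, z in cm, then the turn about the tool's z in degrees. A call has 1 to 10 rows; each row shifts and turns the commanded pose from where the row before left it, along the tool's axes as they then stand; what a row does not reach is not made up. A row lasts 1/8 s, in which the tool goes at most 62.5 mm and 10.7 degrees, less where a joint would pass 70% of its speed; a pose out of reach is approached as far as the arm can. A call with a gripper value outside its range is refused whole. The fingers move at their own pace and stop on an object; "newtons" is the grip in N (left out, the last holds). Time passes only in rows, so rows that do not move let the fingers close. It gives the time, the measured TCP pose, the force, the opening and the grip force at its end, in the units of the state.
- ctrl.get_obs(): the state, without advancing time (a new reading comes with each control period).
- ctrl.get_image(name): name is "side" or "top"; returns a dict with "frame" (420x560x3 uint8, red, green, blue), "range_z" (420x560 float32, m along the optical axis (not along the pixel's ray), 0 where there is no reading), "fx", "fy", "cx", "cy" (pixels), "k1" (the pictures are not rectified: a ray, as slopes to the right and down, at radius r is drawn at 1 + k1 r^2 times it, then the intrinsics apply), "cam_to_world" (4x4, takes a point from camera to world coordinates). Camera axes: x right, y down, z forward; pixel columns grow to the right and rows downward; lengths in m; the calibration is good to about 2 mm. A picture is of the moment at which its call begins.
- ctrl.finish_job(): hands the job in; it is judged then, once.
The state is a dict: "t": time; "q": joint angles; "dq": joint speeds; "effort": joint torques, N m; "tool_pos": TCP position; "tool_rot": TCP orientation; "contact_force": force on the tool from outside, world axes, zero at the start; "wrist_torque": the same for the moment, N m; "opening": finger opening in m; "grip_force": force on a finger pad.
Only numpy, scipy, OpenCV 4.12 (cv2) and the standard library are available. Lean on these libraries where they do the work, as an engineer would, in place of code of your own. Each camera call takes 0.05 s, during which the arm holds its last target. There are 200 camera calls.

## Working session

There is one attempt and no reset: what is moved stays moved. The work goes in short steps, Python scripts to look and compute and a tool call to move; the robot and the scene stay as the last step left them, time stands still between calls to the robot, and variables do not carry over. Pictures are saved under pics/ and viewed, at most 10 in all, crops included, and the job is handed in when it is done.

Besides the shell and the picture viewer there is one more tool, called after "Emit:" as name([rows], argument=value, ...), one row to a line, values as JSON. send_rows: Moves the arm, as the interface text tells. Its arguments: {"type":"object","properties":{"rows":{"type":"array","items":{"type":"array"}},"newtons":{"type":"number"}},"required":["rows"]}

```bash
mkdir -p pics; ls
python3 - <<'E'
from station import ctrl
import cv2,numpy as np
o=ctrl.get_obs();print({k:np.round(v,3) for k,v in o.items()}, ctrl.grip_point_offset)
for n in("side","top"):
    im=ctrl.get_image(n);np.save(f"{n}0.npy",im,allow_pickle=True)
    cv2.imwrite(f"pics/{n}0.png",im["frame"][:,:,::-1])
    print(n,im["fx"],im["fy"],im["cx"],im["cy"],im["k1"],np.round(im["cam_to_world"],3))
E
```

```text
pics
{'t': np.float64(0.0), 'q': array([-1.415,  0.053,  1.614,  0.   ,  1.476, -0.119]), 'dq': array([-0.001,  0.   ,  0.001, -0.001, -0.   ,  0.001]), 'effort': array([ 3.0000e-03, -3.9368e+01, -3.7017e+01,  0.0000e+00,  7.0000e-03,
        0.0000e+00]), 'tool_pos': array([ 0.169, -0.601,  0.23 ]), 'tool_rot': array([-3.11, -0.43,  0.  ]), 'contact_force': array([-0.521,  0.148, -0.489]), 'wrist_torque': array([ 0.033, -0.007,  0.026]), 'grip_force': np.float64(0.0), 'opening': np.float64(0.086)} 0.0187
side 419.9217083821297 419.9217083821297 280.61538835346926 209.3038545196259 0.007261559271871464 [[-0.983 -0.11   0.148  0.429]
 [-0.184  0.593 -0.784  0.753]
 [-0.002 -0.797 -0.604  0.702]
 [ 0.     0.     0.     1.   ]]
top 384.5850200677994 384.5850200677994 282.0271195870713 205.11631834570406 -0.09408346888894864 [[ 4.00e-03 -9.90e-01  1.40e-01  4.15e-01]
 [-1.00e+00 -1.00e-03  2.60e-02  1.30e-02]
 [-2.60e-02 -1.40e-01 -9.90e-01  1.05e+00]
 [ 0.00e+00  0.00e+00  0.00e+00  1.00e+00]]
```

View pics/side0.png

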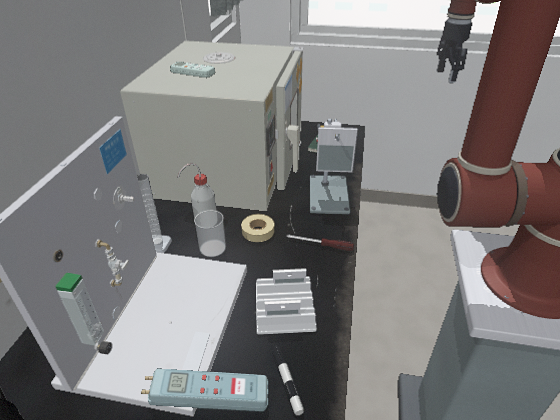

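View pics/top0.png

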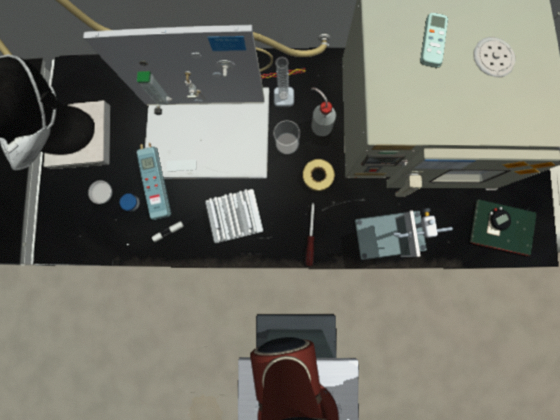

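The side view shows the panel hanging at about (337,150), facing the camera, and the rack at (285,303). In the top view the stand is at (360-450, 210-258) and the rack at (234,216), and the hook points along +y (image left). Next I'll enlarge both views.

```bash
cat > h.py <<'E'
import numpy as np,cv2
def load(n): return np.load(n,allow_pickle=True).item()
def ray(im,px):
    s=(np.asarray(px,float)-[im["cx"],im["cy"]])/[im["fx"],im["fy"]]
    u=s.copy()
    for _ in range(20): u=s/(1+im["k1"]*(u@u))
    M=im["cam_to_world"];return M[:3,3],M[:3,:3]@np.array([*u,1])
def onz(im,px,z):
    o,d=ray(im,px);return o+d*(z-o[2])/d[2]
def depth(im,px):
    o,d=ray(im,px);z=im["range_z"][int(round(px[1])),int(round(px[0]))];return o+d*z
def proj(im,P):
    M=im["cam_to_world"];c=M[:3,:3].T@(np.asarray(P)-M[:3,3]);u=c[:2]/c[2];u=u*(1+im["k1"]*(u@u))
    return u*[im["fx"],im["fy"]]+[im["cx"],im["cy"]]
def cloud(im):
    h,w=im["range_z"].shape;g=np.stack(np.meshgrid(np.arange(w),np.arange(h)),-1).astype(float)
    s=(g-[im["cx"],im["cy"]])/[im["fx"],im["fy"]];u=s.copy()
    for _ in range(20): u=s/(1+im["k1"]*(u**2).sum(-1,keepdims=True))
    z=im["range_z"];c=np.stack([u[...,0]*z,u[...,1]*z,z],-1);M=im["cam_to_world"]
    return c@M[:3,:3].T+M[:3,3]
def crop(im,x,y,w,h,k): return cv2.resize(im["frame"][y:y+h,x:x+w,::-1],None,fx=k,fy=k,interpolation=cv2.INTER_CUBIC)
E
python3 - <<'E'
from h import *
s=load("side0.npy");t=load("top0.npy")
a=crop(s,290,110,80,110,5);b=crop(t,350,200,110,70,3.6363636)
c=np.zeros((550,800,3),np.uint8);c[:,:400]=a[:550];c[:b.shape[0],400:]=b[:,:400]
d=crop(s,250,260,70,75,3.6);hh=550-b.shape[0];d=d[:hh,:400];c[b.shape[0]:b.shape[0]+d.shape[0],400:400+d.shape[1]]=d
print(b.shape,d.shape);cv2.imwrite("pics/c0.png",c)
C=cloud(s);T=cloud(t)
for n,X in(("side",C),("top",T)):
    m=(X[...,2]>.05)&(X[...,2]<.4)&(X[...,1]>-.5)&(X[...,1]<-.2)&(X[...,0]>.3)&(X[...,0]<.6)
    P=X[m];print(n,len(P),P.min(0),P.max(0))
E
```

```text
(255, 400, 3) (270, 252, 3)
side 2126 [ 0.41891647 -0.342187    0.05094601] [ 0.59953853 -0.20219232  0.2198087 ]
top 1566 [ 0.42254506 -0.34210846  0.06748469] [ 0.59994956 -0.20752226  0.22135078]
```

View pics/c0.png

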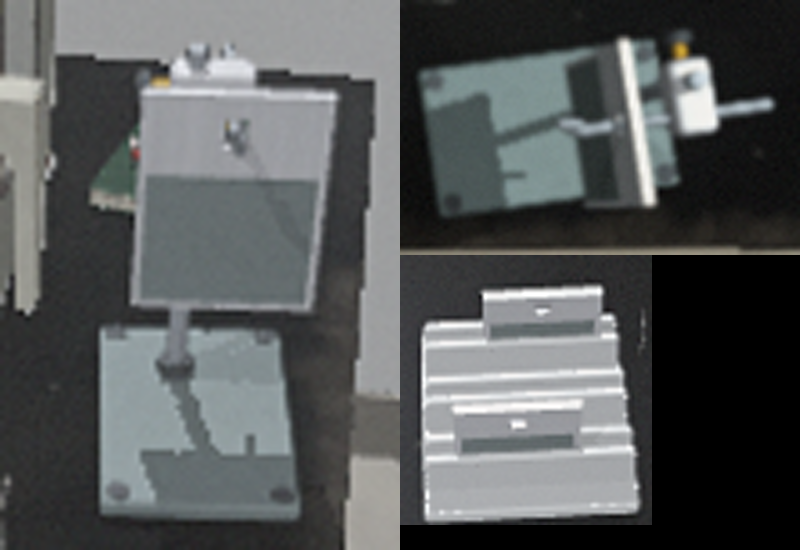

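Left: the panel's top edge runs from (140,92) to (337,97) in the crop, the slot is at (237,133) with the hook tip in it, and the base corners are (100,327), (283,329), (298,515) and (100,513). Top right: the hook bar runs to about (560,122), and the panel's top edge from (625,40) to (652,205). Next I'll measure from depth.

Run:
```python
from h import *
s=load("side0.npy");t=load("top0.npy");C=cloud(s);T=cloud(t)
np.set_printoptions(precision=4,suppress=True)
def rect(P): 
    r=cv2.minAreaRect((P[:,:2]*1000).astype(np.float32));return np.round(r[0],1),np.round(r[1],1),round(r[2],2)
for n,X in(("s",C),("t",T)):
    X=X.reshape(-1,3)
    m=(abs(X[:,2]-.012)<.005)&(X[:,1]>-.45)&(X[:,1]<-.13)&(X[:,0]>.3)&(X[:,0]<.6)
    P=X[m];print(n,"base",len(P),rect(P),np.median(P[:,2]))
    # rack
    m=(X[:,2]>.025)&(X[:,2]<.07)&(abs(X[:,1]-.12)<.12)&(X[:,0]>.3)&(X[:,0]<.62);P=X[m]
    print(n,"rack",len(P),P.min(0),P.max(0))
    m=(X[:,2]>.006)&(X[:,2]<.07)&(abs(X[:,1]-.12)<.12)&(X[:,0]>.3)&(X[:,0]<.62);print(rect(X[m]))
# panel face from side
X=C.reshape(-1,3)
m=(X[:,2]>.07)&(X[:,2]<.21)&(X[:,1]>-.32)&(X[:,1]<-.2)&(X[:,0]>.4)&(X[:,0]<.56);P=X[m]
for _ in range(6):
    c=P.mean(0);n=np.linalg.svd(P-c,full_matrices=False)[2][2];n*=np.sign(n[1])
    P=X[m][abs((X[m]-c)@n)<.004]
print("panel face",len(P),c,n,P.min(0),P.max(0))
h=X[m|((X[:,2]>.18)&(X[:,2]<.26)&(X[:,1]>-.32)&(X[:,1]<-.15)&(X[:,0]>.4)&(X[:,0]<.56))]
h=h[(h-c)@n>.006];print("hook side",h)
X=T.reshape(-1,3);h=X[(X[:,2]>.16)&(X[:,1]>-.42)&(X[:,1]<-.15)&(X[:,0]>.38)&(X[:,0]<.56)];d=(h-c)@n
print("hook top front of face");print(np.c_[h,d][d>.004])
k=h[(d<.003)&(d>-.012)];print("top edge",len(k),k.min(0),k.max(0),k.mean(0),rect(k))
```

```text
s base 1319 (array([ 477.5, -250.4]), array([107.5, 184.2]), 7.55) 0.010828837158379567
s rack 2006 [0.4642 0.1122 0.025 ] [0.5996 0.2397 0.0663]
(array([529.7, 179.1]), array([119.8, 129.6]), 13.27)
t base 1801 (array([ 481.5, -252.2]), array([108.4, 180.5]), 7.5) 0.012379520708940994
t rack 807 [0.4656 0.1089 0.025 ] [0.6001 0.2379 0.0695]
(array([520.7, 169.8]), array([145.4, 136.4]), 14.27)
panel face 1488 [ 0.4684 -0.2505  0.1478] [-0.1166  0.9932  0.0004] [ 0.4189 -0.2594  0.0804] [ 0.5185 -0.2413  0.21  ]
hook side [[ 0.4688 -0.2071  0.2154]
 [ 0.4664 -0.2095  0.2145]
 [ 0.4651 -0.2438  0.1973]
 [ 0.471  -0.2065  0.2127]
 [ 0.4683 -0.2022  0.2152]
 [ 0.4661 -0.2075  0.2127]
 [ 0.4648 -0.2406  0.1961]
 [ 0.4683 -0.2066  0.2102]
 [ 0.4659 -0.2096  0.2089]
 [ 0.4636 -0.2131  0.2073]
 [ 0.4682 -0.2087  0.2063]
 [ 0.4657 -0.2086  0.2066]
 [ 0.4635 -0.2169  0.2025]
 [ 0.468  -0.2097  0.203 ]
 [ 0.4656 -0.2119  0.2021]
 [ 0.4631 -0.2127  0.2019]
 [ 0.4681 -0.2171  0.1964]
 [ 0.4656 -0.2186  0.1958]
 [ 0.4631 -0.2185  0.1961]
 [ 0.4654 -0.2192  0.1927]]
hook top front of face
[[ 0.474
[... 1326 characters left out ...]
.4692 -0.2307  0.1977  0.0196]
 [ 0.4691 -0.2325  0.1993  0.0178]
 [ 0.4691 -0.2347  0.1994  0.0156]
 [ 0.4692 -0.2375  0.1977  0.0129]
 [ 0.4689 -0.2386  0.2014  0.0118]
 [ 0.4692 -0.2423  0.1967  0.0081]
 [ 0.4691 -0.2442  0.1979  0.0062]
 [ 0.4668 -0.2163  0.2013  0.0342]
 [ 0.4667 -0.2184  0.2017  0.0321]
 [ 0.4667 -0.2207  0.2013  0.0298]
 [ 0.4668 -0.2232  0.2003  0.0273]
 [ 0.467  -0.2262  0.1977  0.0243]
 [ 0.467  -0.2285  0.1974  0.0221]
 [ 0.467  -0.2311  0.1962  0.0195]
 [ 0.4671 -0.2336  0.1952  0.0169]
 [ 0.467  -0.2356  0.196   0.015 ]]
top edge 451 [ 0.4225 -0.263   0.1601] [ 0.5208 -0.2447  0.2164] [ 0.4706 -0.2527  0.1946] (array([ 471.3, -253.4]), array([99.1,  9.8]), 7.29)
```

The stand is yawed about 6.7°, the bend is near (0.466,-0.221), and the tip leans towards +x. The panel has to tilt about the stand's x, but the row text only offers a turn about the tool's z. I'll check the documented interface before planning this.

Emit:
send_rows([
  [8.5,[0,0,0],0],
])

```text
t: 0.22
tool_pos: [0.1695, -0.6012, 0.2306]
tool_rot: [-3.111, -0.43, 0.0]
contact_force: [-0.6, -0.1, -0.2]
opening: 0.0847
grip_force: 0.0
```

The tool starts pointing down and rows only turn about its z. What I can use is how the arm approaches poses out of reach, so I'll test that high up and away from everything.

Emit:
send_rows([
  [8.5,[0,0,-6],0],
  [8.5,[0,0,-6],0],
  [8.5,[0,0,-6],0],
  [8.5,[0,0,-6],0],
  [8.5,[0,0,-6],0],
  [8.5,[0,0,-6],0],
])

```text
t: 0.98
tool_pos: [0.1695, -0.6012, 0.5932]
tool_rot: [3.112, 0.43, 0.0]
contact_force: [0.5, -0.9, 1.1]
opening: 0.085
grip_force: 0.0
```

Run:
```python
from station import ctrl
import numpy as np
o=ctrl.get_obs();print(o['t'],o['q'].round(3),o['tool_pos'].round(3),o['tool_rot'].round(3))
```

```text
0.975 [-1.415  0.093  0.975  0.     2.074 -0.119] [ 0.17  -0.601  0.593] [3.112 0.43  0.   ]
```

Emit:
send_rows([
  [8.5,[0,0,-6],0],
  [8.5,[0,0,-6],0],
  [8.5,[0,0,-6],0],
  [8.5,[0,0,-6],0],
  [8.5,[0,0,-6],0],
  [8.5,[0,0,0],0],
])

```text
t: 1.72
tool_pos: [0.1561, -0.5531, 0.8292]
tool_rot: [3.097, 0.428, 0.007]
contact_force: [-0.3, 0.7, 0.8]
opening: 0.0851
grip_force: 0.0
```

Run:
```python
from station import ctrl
import numpy as np
o=ctrl.get_obs();print(o['t'],o['q'].round(3),o['tool_pos'].round(3),o['tool_rot'].round(3))
```

```text
1.725 [-1.427  0.451  0.055  0.009  2.62  -0.124] [ 0.156 -0.553  0.829] [3.097 0.428 0.007]
```

Emit:
send_rows([
  [8.5,[0,0,6],0],
  [8.5,[0,0,6],0],
  [8.5,[0,0,0],0],
])

```text
t: 2.1
tool_pos: [0.1581, -0.5624, 0.7308]
tool_rot: [-3.101, -0.429, -0.007]
contact_force: [-0.9, -2.0, -1.8]
opening: 0.0845
grip_force: 0.0
```

Run:
```python
from station import ctrl
import numpy as np
from scipy.spatial.transform import Rotation as R
o=ctrl.get_obs();print(o['t'],o['q'].round(3),o['tool_pos'].round(4),R.from_rotvec(o['tool_rot']).as_matrix()[:,2].round(4))
```

```text
2.1 [-1.426  0.178  0.629  0.007  2.345 -0.126] [ 0.1581 -0.5624  0.7308] [ 0.003   0.0115 -0.9999]
```

The commanded pose takes on whatever was reached, so pushing past the reach limit tilts the tool a little and the tilt stays. That's documented behaviour I can use. Next I'll fit the arm's kinematics from the readings.

```bash
cat > kin.py <<'E'
import numpy as np
from scipy.spatial.transform import Rotation as R
from scipy.optimize import least_squares
S=[([-1.415,.053,1.6135,0,1.476,-.119],[.1695,-.6012,.2306]),([-1.415,.093,.975,0,2.074,-.119],[.170,-.601,.5932]),
([-1.427,.451,.055,.009,2.62,-.124],[.1561,-.5531,.8292]),([-1.426,.178,.629,.007,2.345,-.126],[.1581,-.5624,.7308])]
def fk(q,p):
    a1,d1,L1,L2,e,Lt=p
    A=R.from_euler('ZY',[q[0],q[1]]);B=A*R.from_euler('Y',q[2])
    w=A.apply([0,0,L1])+R.from_euler('z',q[0]).apply([a1,0,d1])+B.apply([e,0,L2])
    D=B*R.from_euler('ZYZ',[q[3],q[4],q[5]])
    return w+D.apply([0,0,Lt]),D
def fit(S,reg=True):
    f=lambda p:np.r_[np.ravel([fk(q,p)[0]-t for q,t in S]),1e-3*(np.array(p)-[.0,.35,.35,.35,0,.25])]
    s=least_squares(f,[.0,.35,.35,.35,0,.25]);return s.x,f(s.x)[:-6]
if __name__=="__main__":
    p,r=fit(S);print(p.round(4),abs(r).max())
    for q,t in S:print(fk(q,p)[0].round(4),t,fk(q,p)[1].as_rotvec().round(3))
E
python3 kin.py
```

```text
[0.0653 4.5355 0.1363 0.569  0.1316 4.2485] 0.07291598459908175
[ 0.0966 -0.6149  0.2379] [0.1695, -0.6012, 0.2306] [-1.896e+00 -2.504e+00 -1.000e-03]
[ 0.099  -0.6304  0.5817] [0.17, -0.601, 0.5932] [-1.896 -2.505 -0.   ]
[ 0.1022 -0.573   0.8442] [0.1561, -0.5531, 0.8292] [ 1.887  2.494 -0.012]
[ 0.1    -0.5383  0.72  ] [0.1581, -0.5624, 0.7308] [-1.893 -2.502 -0.017]
```

```bash
python3 - <<'E'
s=open('kin.py').read()
s=s.replace("a1,d1,L1,L2,e,Lt=p","a1,d1,L1,L2,e,Lt,b=p").replace("[a1,0,d1]","[a1,b,d1]").replace("q[5]])","q[5]+np.pi/2])").replace("0,.25]","0,.25,.07]").replace("[:-6]","[:-7]").replace("1e-3*","1e-4*")
open('kin.py','w').write(s)
E
python3 kin.py
```

```text
[-4.000e-04  2.169e-01  4.286e-01  6.102e-01  9.550e-02  2.609e-01
  7.420e-02] 0.00048185805244618796
[ 0.1696 -0.6012  0.2306] [0.1695, -0.6012, 0.2306] [-3.111 -0.43   0.   ]
[ 0.1695 -0.6009  0.5931] [0.17, -0.601, 0.5932] [-3.112 -0.43   0.   ]
[ 0.1563 -0.553   0.8292] [0.1561, -0.5531, 0.8292] [3.096 0.429 0.007]
[ 0.1584 -0.5625  0.7309] [0.1581, -0.5624, 0.7308] [-3.101 -0.43  -0.008]
```

```bash
cat >> kin.py <<'E'
P,_=fit(S)
LO=np.array([-3.01,-1.01,.06,-1.02,.09,-3.14]);HI=np.array([3.01,2.22,2.58,4.17,2.62,3.14])
def ik(q0,pos,rot,w=1.0):
    def f(q):
        x,D=fk(q,P);return np.r_[x-pos,w*(D*rot.inv()).as_rotvec()]
    s=least_squares(f,np.clip(q0,LO+1e-4,HI-1e-4),bounds=(LO,HI),xtol=1e-10,ftol=1e-12,gtol=1e-12);return s.x,s.fun
YS=0.117
def toolrot(az,al,psi=0,flip=0):
    "tool z: tilt al from down towards azimuth az; tool y horizontal; then turned psi about tool z"
    a=np.array([np.sin(al)*np.cos(az),np.sin(al)*np.sin(az),-np.cos(al)]);y=np.array([-np.sin(az),np.cos(az),0])*(-1 if flip else 1)
    return R.from_matrix(np.c_[np.cross(y,a),y,a])*R.from_euler('z',psi)
E
python3 - <<'E'
from kin import *
np.set_printoptions(precision=3,suppress=True)
seeds=[np.array([b,-.3,2.2,c,g,s]) for b in(-1,-.5,0) for c in(0,.5,-.5,3.1) for g in (.3,1) for s in (-1.5,0,1.5)]
def best(pos,rot):
    r=[ik(q,pos,rot) for q in seeds];r=[x for x in r if np.abs(x[1]).max()<2e-4]
    return [x[0] for x in r]
for name,pos,az in(("hook",[.445,-.255,.20],YS),("exit",[.43,-.15,.24],YS),("rack",[.50,.16,.13],.24)):
  for al in(50,60,70,80,90):
    for fl in(0,1):
      for ps in (0,40,-40) if name!="rack" else (0,):
        r=best(np.array(pos),toolrot(az,np.radians(al),np.radians(ps),fl))
        print(name,al,fl,ps,len(r),r[0] if r else None)
E
```

```text
hook 50 0 0 39 [-1.047 -0.516  2.299  0.895  1.124 -3.045]
hook 50 0 40 55 [-1.047 -0.516  2.299  0.895  1.124 -2.347]
hook 50 0 -40 40 [-1.047 -0.516  2.299  0.895  1.124  2.54 ]
hook 50 1 0 67 [-1.047 -0.516  2.299  0.895  1.124  0.097]
hook 50 1 40 61 [-1.047 -0.516  2.299  0.895  1.124  0.795]
hook 50 1 -40 66 [-1.047 -0.516  2.299  0.895  1.124 -0.601]
hook 60 0 0 30 [-1.115 -0.512  2.362  1.114  1.143  3.054]
hook 60 0 40 55 [-1.115 -0.512  2.362  1.114  1.143 -2.531]
hook 60 0 -40 40 [-1.115 -0.512  2.362  1.114  1.143  2.356]
hook 60 1 0 67 [-1.115 -0.512  2.362  1.114  1.143 -0.087]
hook 60 1 40 60 [-1.115 -0.512  2.362  1.114  1.143  0.611]
hook 60 1 -40 66 [-1.115 -0.512  2.362  1.114  1.143 -0.785]
hook 70 0 0 29 [-1.168 -0.469  2.411  1.328  1.191  2.869]
hook 70 0 40 55 [-1.168 -0.469  2.411  1.328  1.191 -2.716]
hook 70 0 -40 40 [-1.168 -0.469  2.411  1.328  1.191  2.171]
hook 70 1 0 67 [-1.168 -0.469  2.411  1.328  1.191 -0.273]
hook 70 1 40 59 [-1.168 -0.469  2.411  1.328  1.191  0.425]
hook 70 1 -40 66 [-1.168 -0.469  2.411  1.328  1.191 -0.971]
hook 80 0 0 28 [-1.2
[... 1429 characters left out ...]
 0 0 None
exit 70 0 40 0 None
exit 70 0 -40 0 None
exit 70 1 0 0 None
exit 70 1 40 0 None
exit 70 1 -40 0 None
exit 80 0 0 0 None
exit 80 0 40 0 None
exit 80 0 -40 0 None
exit 80 1 0 0 None
exit 80 1 40 0 None
exit 80 1 -40 0 None
exit 90 0 0 0 None
exit 90 0 40 0 None
exit 90 0 -40 0 None
exit 90 1 0 0 None
exit 90 1 40 0 None
exit 90 1 -40 0 None
rack 50 0 0 39 [ 0.123 -0.576  2.459  0.233  0.398 -1.862]
rack 50 1 0 68 [ 0.123 -0.576  2.459  0.233  0.398  1.28 ]
rack 60 0 0 41 [ 0.112 -0.604  2.544  0.614  0.193 -2.24 ]
rack 60 1 0 68 [ 0.112 -0.604  2.544  0.614  0.193  0.901]
rack 70 0 0 0 None
rack 70 1 0 0 None
rack 80 0 0 0 None
rack 80 1 0 0 None
rack 90 0 0 0 None
rack 90 1 0 0 None
```

The fit is good to under 1 mm. The plan is to tilt the tool about 60° towards the stand's +x high up, by repeatedly pushing at full stretch, then grip the panel's near edge with that inclined tool. A turn about tool z will then tilt the panel. First I swing to a bearing of about +0.12.

Emit:
send_rows([
  [8.5,[4.3,-4,0],0],
  [8.5,[4.3,-4,0],0],
  [8.5,[4.3,-4,0],0],
  [8.5,[4.3,-4,0],0],
  [8.5,[4.3,-4,0],0],
  [8.5,[4.3,-4,0],0],
  [8.5,[4.3,-4,0],0],
])

```text
t: 2.98
tool_pos: [0.3705, -0.2071, 0.7483]
tool_rot: [3.091, 0.427, 0.023]
contact_force: [1.0, -0.6, -0.6]
opening: 0.0854
grip_force: 0.0
```

Emit:
send_rows([
  [8.5,[4.3,-4,0],0],
  [8.5,[4.3,-4,0],0],
  [8.5,[4.3,-4,0],0],
  [8.5,[4.3,-4,0],0],
  [8.5,[4.3,-4,0],0],
  [8.5,[4.3,-4,0],0],
  [8.5,[4.3,-4,0],9],
])

```text
t: 3.85
tool_pos: [0.5838, 0.1426, 0.7461]
tool_rot: [3.128, 0.178, 0.032]
contact_force: [1.0, -1.3, 0.4]
opening: 0.0848
grip_force: 0.0
```

```bash
cat > st.py <<'E'
from station import ctrl
import numpy as np
from scipy.spatial.transform import Rotation as R
np.set_printoptions(precision=4,suppress=True)
o=ctrl.get_obs();M=R.from_rotvec(o['tool_rot']).as_matrix()
print("t",round(float(o['t']),2),"q",o['q'],"pos",o['tool_pos'],"F",o['contact_force'].round(1),"T",o['wrist_torque'].round(2),"open",round(float(o['opening'])*1000,1),"grip",round(float(o['grip_force']),1))
print("x",M[:,0],"y",M[:,1],"z",M[:,2],"tilt",np.degrees(np.arccos(-M[2,2])).round(1),"az",np.degrees(np.arctan2(M[1,2],M[0,2])).round(1))
E
python3 st.py
```

```text
t 3.85 q [ 0.1206  0.2345  0.5323 -0.0143  2.355   1.5677] pos [0.5838 0.1426 0.7461] F [ 1.  -1.3  0.4] T [-0.02 -0.06 -0.  ] open 84.8 grip 0.0
x [0.9934 0.1133 0.0199] y [ 0.1131 -0.9935  0.01  ] z [ 0.0209 -0.0077 -0.9998] tilt 1.3 az -20.3
```

Emit:
send_rows([
  [8.5,[4.4,0,-4.4],0],
  [8.5,[4.4,0,-4.4],0],
  [8.5,[4.4,0,-4.4],0],
  [8.5,[4.4,0,-4.4],0],
  [8.5,[4.4,0,-4.4],0],
  [8.5,[4.4,0,-4.4],0],
  [8.5,[4.4,0,-4.4],0],
  [8.5,[4.4,0,-4.4],0],
])

```text
t: 4.85
tool_pos: [0.6034, 0.1137, 0.7887]
tool_rot: [-3.119, -0.182, 0.084]
contact_force: [0.6, 0.4, -0.3]
opening: 0.085
grip_force: 0.0
```

```bash
python3 st.py
```

```text
t 4.85 q [0.0577 0.5201 0.0549 0.0326 2.6199 1.5396] pos [0.6034 0.1137 0.7887] F [ 0.6  0.4 -0.3] T [ 0.05 -0.01 -0.02] open 85.0 grip 0.0
x [ 0.9918  0.1168 -0.0524] y [ 0.116  -0.9931 -0.0194] z [-0.0543  0.0131 -0.9984] tilt 3.2 az 166.4
```

Emit:
send_rows([
  [8.5,[4,0,4.5],0],
  [8.5,[4,0,4.5],0],
  [8.5,[6,0,0],0],
  [8.5,[6,0,0],0],
])

```text
t: 5.35
tool_pos: [0.7643, 0.1322, 0.6415]
tool_rot: [-3.116, -0.181, 0.058]
contact_force: [-0.0, -0.5, -1.4]
opening: 0.085
grip_force: 0.0
```

```bash
python3 st.py
```

```text
t 5.35 q [0.0681 0.7275 0.0563 0.0296 2.3947 1.5443] pos [0.7643 0.1322 0.6415] F [-0.  -0.5 -1.4] T [ 0.01 -0.03 -0.01] open 85.0 grip 0.0
x [ 0.9926  0.116  -0.0362] y [ 0.1153 -0.9931 -0.0219] z [-0.0385  0.0175 -0.9991] tilt 2.4 az 155.5
```

Emit:
send_rows([
  [8.5,[6,0,0],0],
  [8.5,[6,0,0],0],
  [8.5,[6,0,0],0],
])

```text
t: 5.72
tool_pos: [0.8424, 0.1377, 0.5734]
tool_rot: [-3.107, -0.18, -0.072]
contact_force: [0.8, -0.8, 0.3]
opening: 0.0852
grip_force: 0.0
```

```bash
python3 st.py
```

```text
t 5.72 q [0.0658 0.8127 0.0549 0.0354 2.2274 1.5432] pos [0.8424 0.1377 0.5734] F [ 0.8 -0.8  0.3] T [-0.06 -0.02 -0.01] open 85.2 grip 0.0
x [0.9923 0.1146 0.0475] y [ 0.116  -0.9929 -0.0257] z [ 0.0442  0.031  -0.9985] tilt 3.1 az 35.0
```

Emit:
send_rows([
  [8.5,[4.8,0,-3.8],0],
  [8.5,[4.8,0,-3.8],0],
  [8.5,[4.8,0,-3.8],0],
  [8.5,[4.8,0,-3.8],0],
])

```text
t: 6.22
tool_pos: [0.8518, 0.1291, 0.6175]
tool_rot: [-3.081, -0.176, -0.284]
contact_force: [0.0, -0.3, 0.7]
opening: 0.085
grip_force: 0.0
```

```bash
python3 st.py
```

```text
t 6.22 q [0.05   0.7646 0.0549 0.0516 2.138  1.5384] pos [0.8518 0.1291 0.6175] F [ 0.  -0.3  0.7] T [-0.02  0.16 -0.02] open 85.0 grip 0.0
x [0.9767 0.109  0.1846] y [ 0.1168 -0.9927 -0.0317] z [ 0.1798  0.0525 -0.9823] tilt 10.8 az 16.3
```

Emit:
send_rows([
  [8.5,[5.4,1,-2.6],0],
  [8.5,[5.4,1,-2.4],0],
  [8.5,[5.5,1,-2.2],0],
  [8.5,[5.6,1,-2],0],
  [8.5,[5.7,1,-1.8],0],
  [8.5,[5.8,1,-1.5],0],
])

```text
t: 6.98
tool_pos: [0.9152, 0.0738, 0.6302]
tool_rot: [-3.025, -0.167, -0.594]
contact_force: [0.0, 0.3, 0.7]
opening: 0.0851
grip_force: 0.0
```

```bash
python3 st.py
```

```text
t 6.97 q [-0.0261  0.7689  0.0549  0.0899  1.934   1.4825] pos [0.9152 0.0738 0.6302] F [0.  0.3 0.7] T [-0.04  0.08  0.02] open 85.1 grip 0.0
x [0.9201 0.0956 0.3798] y [ 0.1166 -0.9926 -0.0325] z [ 0.3739  0.0742 -0.9245] tilt 22.4 az 11.2
```

Emit:
send_rows([
  [8.5,[5.8,0.3,-1.5],0],
  [8.5,[5.8,0.3,-1.2],0],
  [8.5,[5.9,0.3,-1],0],
  [8.5,[6,0.3,-0.8],0],
  [8.5,[6,0.3,-0.5],0],
  [8.5,[6,0.3,-0.2],0],
  [8.5,[6,0.3,0.1],0],
])

```text
t: 7.85
tool_pos: [0.9851, 0.0702, 0.655]
tool_rot: [-2.919, -0.154, -0.971]
contact_force: [-0.2, -0.1, -0.6]
opening: 0.0853
grip_force: 0.0
```

```bash
python3 st.py
```

```text
t 7.85 q [-0.0355  0.7814  0.0549  0.1115  1.669   1.4775] pos [0.9851 0.0702 0.655 ] F [-0.2 -0.1 -0.6] T [-0.08  0.29  0.01] open 85.3 grip 0.0
x [0.7966 0.0752 0.5998] y [ 0.1139 -0.9931 -0.0268] z [ 0.5936  0.0897 -0.7997] tilt 36.9 az 8.6
```

Emit:
send_rows([
  [8.5,[6,0.2,0],0],
  [8.5,[6,0.2,0.3],0],
  [8.5,[6,0.2,0.6],0],
  [8.5,[5.9,0.2,0.8],0],
  [8.5,[5.9,0.2,1],0],
  [8.5,[5.8,0.2,1.2],0],
  [8.5,[5.8,0.2,1.4],0],
  [8.5,[5.8,0.2,1.6],0],
])

```text
t: 8.85
tool_pos: [1.0567, 0.0735, 0.6922]
tool_rot: [-2.746, -0.134, -1.378]
contact_force: [-0.4, 0.7, -0.2]
opening: 0.0848
grip_force: 0.0
```

```bash
python3 st.py
```

```text
t 8.85 q [-0.0339  0.805   0.055   0.1289  1.3578  1.4748] pos [1.0567 0.0735 0.6922] F [-0.4  0.7 -0.2] T [-0.06  0.37 -0.02] open 84.8 grip 0.0
x [0.5951 0.0478 0.8022] y [ 0.1077 -0.994  -0.0206] z [ 0.7964  0.0987 -0.5967] tilt 53.4 az 7.1
```

Run:
```python
from h import *
np.set_printoptions(precision=4,suppress=True)
s=load("side0.npy");t=load("top0.npy")
for n,im in(("s",s),("t",t)):
    X=cloud(im).reshape(-1,3);w=im["frame"].reshape(-1,3).min(1)
    m=(X[:,2]>.007)&(X[:,2]<.07)&(X[:,1]>.09)&(X[:,1]<.26)&(X[:,0]>.43)&(X[:,0]<.597);P=X[m]
    g=np.zeros((400,400),np.uint8);ij=((P[:,:2]-[.4,0])*1000).astype(int);ij=ij[(ij>=0).all(1)&(ij<400).all(1)]
    g[ij[:,0],ij[:,1]]=255;g=cv2.morphologyEx(g,cv2.MORPH_CLOSE,np.ones((7,7)));g=cv2.morphologyEx(g,cv2.MORPH_OPEN,np.ones((15,15)))
    c=max(cv2.findContours(g,0,1)[0],key=cv2.contourArea);r=cv2.minAreaRect(c);print(n,"rack y,x:",r[0][1]+400,r[0][0],r[1],r[2])
    for lo,hi in((.05,.075),):
        Q=X[(X[:,2]>lo)&(X[:,2]<hi)&(X[:,1]>.09)&(X[:,1]<.26)&(X[:,0]>.43)&(X[:,0]<.6)]
        d=np.array([-.235,.972]);k=Q[:,:2]@d;mid=k.mean()
        for sel in(k<mid,k>mid):
            q=Q[sel];c=np.median(q,0);pc=np.linalg.svd(q[:,:2]-q[:,:2].mean(0),full_matrices=False)
            v=pc[2][0]*np.sign(pc[2][0][0]);pr=(q[:,:2]-q[:,:2].mean(0))@v;print(" coupon",len(q),q.mean(0),"dir",np.degrees(np.arctan2(v[1],v[0])).round(2),"ctr",q[:,:2].mean(0)+v*(pr.max()+pr.min())/2,"len",np.ptp(pr),"thick",np.ptp(q[:,:2]@np.array([-v[1],v[0]])))
# boss + bar in top
X=cloud(t).reshape(-1,3);m=(X[:,2]>.19)&(X[:,1]<-.27)&(X[:,1]>-.42)&(X[:,0]>.42)&(X[:,0]<.54)
Q=X[m];f=np.array([[.993,.117],[-.117,.993]]);L=(Q[:,:2]-[.4695,-.235])@f.T
o=np.argsort(L[:,1])[::2];print(np.c_[L[o],Q[o,2]])
```

```text
s rack y,x: 517.8085327148438 226.68502807617188 (116.34547424316406, 31.136037826538086) 76.29303741455078
 coupon 211 [0.5284 0.1332 0.0592] dir 14.34 ctr [0.5284 0.1332] len 0.06821475295767583 thick 0.010037192271159744
 coupon 238 [0.527  0.2194 0.0596] dir 14.27 ctr [0.5266 0.2193] len 0.06863893479652877 thick 0.009444673006661589
t rack y,x: 531.9117736816406 172.35296630859375 (118.84245300292969, 136.5475616455078) 75.96376037597656
 coupon 74 [0.5298 0.1285 0.0633] dir 14.0 ctr [0.53   0.1286] len 0.06870094155922946 thick 0.006174336588403304
 coupon 88 [0.5282 0.2148 0.0626] dir 14.18 ctr [0.5293 0.2151] len 0.06990711616596063 thick 0.006932232852476683
[[ 0.0044 -0.1083  0.1994]
 [-0.     -0.1069  0.201 ]
 [ 0.0004 -0.1062  0.1971]
 [ 0.005  -0.1044  0.1978]
 [ 0.0006 -0.1033  0.1987]
 [ 0.0031 -0.1014  0.1987]
 [-0.0013 -0.101   0.1978]
 [ 0.0034 -0.0995  0.1977]
 [-0.001  -0.0991  0.1968]
 [ 0.0037 -0.0971  0.198 ]
 [ 0.0039 -0.0947  0.1984]
 [-0.0005 -0.0935  0.1994]
 [ 0.002  -0.0923  0.1977]
 [ 0.0044 -0.0896  0.1997]
 [ 0.     -0.089   0.1992]
 [ 0.0004 -0.0879  
[... 3871 characters left out ...]
 0.0053 -0.0473  0.1959]
 [ 0.0048 -0.0473  0.2024]
 [-0.0082 -0.0472  0.1965]
 [ 0.0241 -0.0472  0.2115]
 [ 0.0102 -0.0472  0.192 ]
 [ 0.0182 -0.0471  0.2026]
 [-0.0039 -0.0471  0.199 ]
 [ 0.0281 -0.0469  0.1944]
 [ 0.0274 -0.0468  0.2012]
 [ 0.0225 -0.0467  0.2057]
 [ 0.0252 -0.0467  0.2004]
 [-0.0022 -0.0466  0.2077]
 [-0.0086 -0.0465  0.2051]
 [ 0.0166 -0.0464  0.1973]
 [ 0.023  -0.0462  0.2009]
 [ 0.009  -0.046   0.208 ]
 [ 0.0294 -0.046   0.2045]
 [ 0.0143 -0.0459  0.1978]
 [-0.0044 -0.0455  0.2098]
 [ 0.0033 -0.0435  0.1994]
 [ 0.0036 -0.0417  0.1981]
 [ 0.0013 -0.041   0.199 ]
 [-0.0006 -0.0385  0.1989]
 [ 0.0041 -0.0374  0.1975]
 [-0.0003 -0.036   0.1995]
 [-0.0021 -0.0353  0.1941]]
```

Measured:
- Hook root at about (.478,-.294).
- Bend about 70 mm out along the bar, tip leaning roughly 13° towards +x.
- Panel slot about 41 mm from the root.
- Groove centre at about (.530,.1725), rack yaw 14.1°.

Two more tilt rows, then I'll plan the grasp and check clearances.

Emit:
send_rows([
  [8.5,[5.8,0.2,1.7],0],
  [8.5,[5.7,0.2,1.8],0],
  [2.4,[0,0,0],0],
])

```text
t: 9.22
tool_pos: [1.0701, 0.0735, 0.7045]
tool_rot: [-2.696, -0.129, -1.47]
contact_force: [-0.2, 0.1, 0.2]
opening: 0.0692
grip_force: 0.0
```

```bash
python3 st.py
python3 - <<'E'
from station import ctrl
o=ctrl.get_obs();s=open('kin.py').read()
new="S+=[([-.0261,.7689,.0549,.0899,1.934,1.4825],[.9152,.0738,.6302]),([-.0339,.805,.055,.1289,1.3578,1.4748],[1.0567,.0735,.6922]),(%s,%s)]\n"%(o['q'].round(4).tolist(),o['tool_pos'].round(4).tolist())
s=s.replace("def fk",new+"def fk",1);open('kin.py','w').write(s)
E
python3 kin.py
cat > plan.py <<'E'
from kin import *
from station import ctrl
import sys
np.set_printoptions(precision=4,suppress=True)
def go(wps,q=None,rot=None,pos=None,step=.03):
    "check reach of straight world moves (pos,psi deg about tool z) ; report q and residual"
    o=ctrl.get_obs();q=o['q'] if q is None else q;rot=R.from_rotvec(o['tool_rot']) if rot is None else rot;p=o['tool_pos'] if pos is None else np.array(pos)
    for w,ps in wps:
        w=np.array(w);n=max(1,int(np.ceil(np.linalg.norm(w-p)/step)),int(abs(ps)/5));r0=rot;p0=p;d=r0.inv().apply(w-p0)*100
        worst=0
        for i in range(1,n+1):
            p=p0+(w-p0)*i/n;rot=r0*R.from_euler('z',np.radians(ps)*i/n);q,e=ik(q,p,rot);worst=max(worst,abs(e).max())
        print("to",w,"tool cm",d.round(2),"turn",ps,"q",q.round(2),"err",round(worst,4))
    return q,rot
E
python3 - <<'E'
from plan import *
a=R.from_rotvec(ctrl.get_obs()['tool_rot']).as_matrix()[:,2]
G=np.array([.4531,-.2555,.191])
q,r=go([([.55,-.05,.60],0),([.38,-.20,.45],0),(G-.09*a,0),(G,0),(G+[0,0,.005],0)])
q2,r2=go([(G+[0,0,.005],45),(G+[0,.06,.03],0),(G+[0,.10,.08],0),(G+[0,.10,.08],-45),([.50,.17,.20],0),([.50,.17,.11],0)],q,r,G+[0,0,.005])
q2,r2=go([(G+[0,0,.005],-45)],q,r,G+[0,0,.005])
E
```

```text
t 9.22 q [-0.0341  0.8091  0.055   0.1335  1.2856  1.4733] pos [1.0701 0.0735 0.7045] F [-0.2  0.1  0.2] T [ 0.01  0.41 -0.01] open 69.2 grip 0.0
x [0.5393 0.0409 0.8411] y [ 0.1056 -0.9942 -0.0194] z [ 0.8354  0.0993 -0.5405] tilt 57.3 az 6.8
[1.000e-04 2.386e-01 4.261e-01 6.097e-01 9.590e-02 2.796e-01 7.420e-02] 0.000497897394312885
[ 0.1695 -0.6012  0.2307] [0.1695, -0.6012, 0.2306] [-3.111 -0.43   0.   ]
[ 0.1695 -0.6011  0.593 ] [0.17, -0.601, 0.5932] [-3.112 -0.43   0.   ]
[ 0.1563 -0.553   0.8293] [0.1561, -0.5531, 0.8292] [3.096 0.429 0.007]
[ 0.1584 -0.5624  0.7308] [0.1581, -0.5624, 0.7308] [-3.101 -0.43  -0.008]
[0.9152 0.0738 0.6302] [0.9152, 0.0738, 0.6302] [-3.025 -0.167 -0.594]
[1.0567 0.0735 0.6922] [1.0567, 0.0735, 0.6922] [-2.746 -0.134 -1.378]
[1.0701 0.0735 0.7044] [1.0701, 0.0735, 0.7045] [-2.696 -0.128 -1.47 ]
to [ 0.55 -0.05  0.6 ] tool cm [-37.34   6.99 -39.03] turn 0 q [-0.47 -0.69  1.8   0.53  1.17  1.02] err 0.0
to [ 0.38 -0.2   0.45] tool cm [-22.4   13.41  -7.58] turn 0 q [-1.28 -0.95  2.18  0.98  1.61  0.4 ] err 0.0
to [ 0.3779 -0.2644  0.2396] tool cm [
[... 341 characters left out ...]
urn 45 q [-1.12 -0.51  2.36  1.06  1.14  0.73] err 0.0
to [ 0.4531 -0.1955  0.221 ] tool cm [-2.59 -5.91 -0.76] turn 0 q [-1.03 -0.73  2.45  1.01  1.14  0.91] err 0.0
to [ 0.4531 -0.1555  0.271 ] tool cm [ 0.21 -5.97 -2.31] turn 0 q [-0.96 -0.91  2.45  0.93  1.18  1.12] err 0.0
to [ 0.4531 -0.1555  0.271 ] tool cm [0. 0. 0.] turn -45 q [-0.96 -0.91  2.45  0.93  1.18  0.33] err 0.0
to [0.5  0.17 0.2 ] tool cm [ -2.11 -31.73  10.99] turn 0 q [ 0.24 -0.76  2.5  -0.26  0.42  1.9 ] err 0.0182
to [0.5  0.17 0.11] tool cm [-7.57  0.17  4.86] turn 0 q [ 0.24 -0.55  2.55 -0.63  0.18  2.28] err 0.0
to [ 0.4531 -0.2555  0.196 ] tool cm [0. 0. 0.] turn -45 q [-1.12 -0.51  2.36  1.06  1.14 -0.84] err 0.0
```

Everything is reachable, so I'll move to the pre-grasp pose.

Emit:
send_rows([
  [2.4,[-4.15,0.78,-4.34],0],
  [2.4,[-4.15,0.78,-4.34],0],
  [2.4,[-4.15,0.78,-4.34],0],
  [2.4,[-4.15,0.78,-4.34],0],
  [2.4,[-4.15,0.78,-4.34],0],
  [2.4,[-4.15,0.78,-4.34],0],
  [2.4,[-4.15,0.78,-4.34],0],
  [2.4,[-4.15,0.78,-4.34],0],
  [2.4,[-4.15,0.78,-4.34],0],
])

```text
t: 10.35
tool_pos: [0.5877, -0.0431, 0.6209]
tool_rot: [-2.693, -0.136, -1.483]
contact_force: [-0.0, -0.1, 0.7]
opening: 0.0241
grip_force: 0.0
```

Emit:
send_rows([
  [2.4,[-4.5,2.7,-1.5],0],
  [2.4,[-4.5,2.7,-1.5],0],
  [2.4,[-4.5,2.7,-1.5],0],
  [2.4,[-4.5,2.7,-1.5],0],
  [2.4,[-4.4,2.6,-1.6],0],
  [2.4,[0,0,0],0],
])

```text
t: 11.1
tool_pos: [0.4181, -0.1973, 0.4663]
tool_rot: [-2.704, -0.123, -1.474]
contact_force: [0.2, 0.9, 0.6]
opening: 0.0237
grip_force: 0.0
```

```bash
python3 st.py
python3 - <<'E'
from plan import *
a=R.from_rotvec(ctrl.get_obs()['tool_rot']).as_matrix()[:,2]
G=np.array([.4531,-.2555,.191])
go([(G-.07*a,0),(G,0)])
E
```

```text
t 11.1 q [-1.1383 -0.8794  2.1192  0.9263  1.493   0.4705] pos [ 0.4181 -0.1973  0.4663] F [0.2 0.9 0.6] T [-0.02  0.39  0.05] open 23.7 grip 0.0
x [0.5399 0.0411 0.8407] y [ 0.0984 -0.995  -0.0145] z [ 0.836   0.0905 -0.5412] tilt 57.2 az 6.2
to [ 0.3946 -0.2618  0.2289] tool cm [-21.5    6.54  10.29] turn 0 q [-1.29 -0.68  2.4   1.02  1.34 -0.02] err 0.0
to [ 0.4531 -0.2555  0.191 ] tool cm [ 0. -0.  7.] turn 0 q [-1.12 -0.51  2.37  1.07  1.13 -0.06] err 0.0
```

Emit:
send_rows([
  [2.4,[-4.3,1.31,2.06],0],
  [2.4,[-4.3,1.31,2.06],0],
  [2.4,[-4.3,1.31,2.06],0],
  [2.4,[-4.3,1.31,2.06],0],
  [2.4,[-4.3,1.31,2.06],0],
  [2.4,[0,0,0],0],
])

```text
t: 11.85
tool_pos: [0.3974, -0.2576, 0.2263]
tool_rot: [-2.696, -0.131, -1.466]
contact_force: [-0.4, -0.3, 0.6]
opening: 0.0241
grip_force: 0.0
```

```bash
python3 st.py
python3 - <<'E'
from plan import *
from h import crop
import cv2
G=np.array([.4531,-.2555,.191])
go([(G,0)])
s=ctrl.get_image("side");t=ctrl.get_image("top");np.save("side1.npy",s);np.save("top1.npy",t)
a=crop(s,285,95,100,125,4.4);b=crop(t,370,195,90,75,4)
c=np.zeros((550,800,3),np.uint8);c[:,:440]=a[:550];c[:300,440:]=b[:300,:360];cv2.imwrite("pics/c1.png",c)
E
```

```text
t 11.85 q [-1.2763 -0.6685  2.4046  1.0174  1.3372 -0.0226] pos [ 0.3974 -0.2576  0.2263] F [-0.4 -0.3  0.6] T [-0.    0.36 -0.01] open 24.1 grip 0.0
x [0.5412 0.041  0.8399] y [ 0.108  -0.9939 -0.0211] z [ 0.8339  0.1021 -0.5424] tilt 57.2 az 7.0
to [ 0.4531 -0.2555  0.191 ] tool cm [0.06 0.46 6.58] turn 0 q [-1.12 -0.5   2.37  1.07  1.14 -0.06] err 0.0
```

View pics/c1.png

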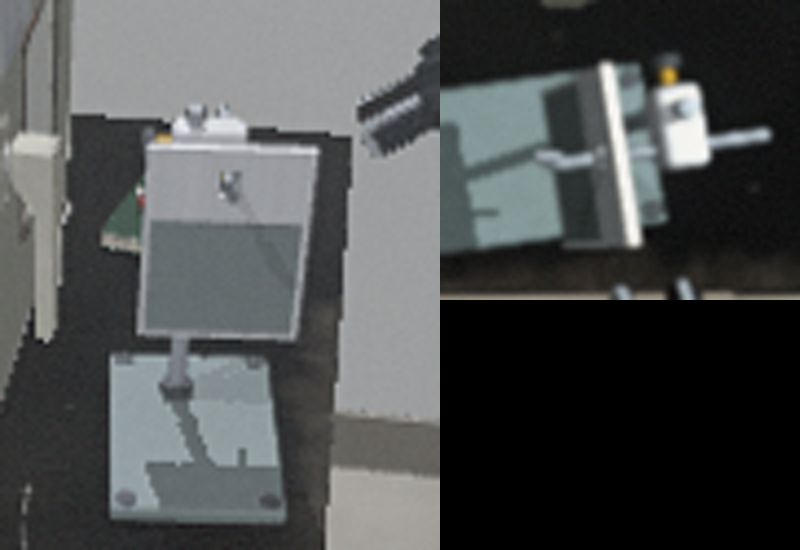

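The fingers show at about (625,290) and (685,288) in the top crop. The panel line extends to about (639,290), so the hand looks slightly off towards -y. I'll check with rays.

Run:
```python
from h import *
np.set_printoptions(precision=4,suppress=True)
t=load("top1.npy");s=load("side1.npy")
for c in((625,290),(685,288)): print("finger",onz(t,(370+(c[0]-440)/4-.375,195+c[1]/4-.375),.228))
for c in((602,66),(615,66),(626,245),(641,245)): print("panel top",onz(t,(370+(c[0]-440)/4-.375,195+c[1]/4-.375),.213))
X=cloud(t).reshape(-1,3);m=(X[:,0]>.3)&(X[:,0]<.415)&(X[:,1]<-.2)&(X[:,1]>-.34)&(X[:,2]>.15)
Q=X[m];print(Q[np.argsort(Q[:,1])])
X=cloud(s).reshape(-1,3);m=(X[:,0]>.25)&(X[:,0]<.415)&(X[:,1]<-.2)&(X[:,1]>-.34)&(X[:,2]>.1)
Q=X[m];print(len(Q));Q=Q[Q[:,0]>Q[:,0].max()-.02];print(Q[::4])
```

```text
finger [ 0.399  -0.2497  0.228 ]
finger [ 0.3998 -0.2821  0.228 ]
panel top [ 0.5206 -0.2464  0.213 ]
panel top [ 0.5206 -0.2536  0.213 ]
panel top [ 0.4228 -0.2559  0.213 ]
panel top [ 0.4228 -0.2641  0.213 ]
[[ 0.333  -0.3332  0.2878]
 [ 0.335  -0.333   0.2883]
 [ 0.3347 -0.3323  0.2854]
 ...
 [ 0.3178 -0.2039  0.2907]
 [ 0.3152 -0.2034  0.2854]
 [ 0.3219 -0.2032  0.2933]]
1838
[[ 0.3826 -0.2764  0.2478]
 [ 0.3824 -0.2726  0.2468]
 [ 0.387  -0.2735  0.2433]
 [ 0.3966 -0.2759  0.2386]
 [ 0.3866 -0.2748  0.24  ]
 [ 0.3988 -0.2727  0.2372]
 [ 0.3889 -0.2699  0.2393]
 [ 0.3791 -0.267   0.2414]
 [ 0.3911 -0.2688  0.2368]
 [ 0.381  -0.2725  0.236 ]
 [ 0.3932 -0.2719  0.2325]
 [ 0.3842 -0.2498  0.2434]
 [ 0.3954 -0.2692  0.2307]
 [ 0.3865 -0.2438  0.2433]
 [ 0.3976 -0.2696  0.2276]
 [ 0.3888 -0.2391  0.2425]
 [ 0.379  -0.2414  0.2423]
 [ 0.3885 -0.2387  0.2401]
 [ 0.379  -0.2337  0.2432]
 [ 0.3881 -0.2404  0.2366]
 [ 0.3951 -0.2403  0.2333]
 [ 0.3855 -0.2348  0.2368]
 [ 0.3923 -0.2402  0.2308]
 [ 0.3829 -0.2313  0.2359]
 [ 0.3896 -0.2382  0.2293]
 [ 0.38   -0.2356  0.2314]
 [ 0.3843 -0.2399  0.2262]
 [ 0.3863 -0.2417  0.2224]
 [ 0.3885 -0.2414  0.2196]]
```

The side-camera depth puts the finger centre at y≈-.258, matching the robot reading. The panel line there is at -.262, so the planned +0.45 cm tool-y shift stands. Going in.

Emit:
send_rows([
  [2.4,[0,0.45,0],0],
  [2.4,[0,0,2],0],
  [2.4,[0,0,1.5],0],
  [2.4,[0,0,1],0],
])

```text
t: 12.45
tool_pos: [0.4359, -0.2581, 0.2037]
tool_rot: [-2.698, -0.134, -1.472]
contact_force: [-0.5, 0.4, 0.3]
opening: 0.0237
grip_force: 0.0
```

Emit:
send_rows([
  [2.4,[0,0,1],0],
  [2.4,[0,0,1],0],
  [2.4,[0,0,0],0],
])

```text
t: 12.82
tool_pos: [0.4518, -0.2551, 0.1903]
tool_rot: [-2.696, -0.131, -1.467]
contact_force: [0.1, 0.4, -0.4]
opening: 0.0241
grip_force: 0.0
```

```bash
python3 st.py
python3 - <<'E'
from station import ctrl
from h import crop,cloud
import cv2,numpy as np
s=ctrl.get_image("side");t=ctrl.get_image("top");np.save("side2.npy",s);np.save("top2.npy",t)
a=crop(s,285,95,100,125,4.4);b=crop(t,370,195,90,75,4)
c=np.zeros((550,800,3),np.uint8);c[:,:440]=a[:550];c[:300,440:]=b[:300,:360];cv2.imwrite("pics/c2.png",c)
E
```

```text
t 12.82 q [-1.1227 -0.5013  2.3693  1.0665  1.1408 -0.0638] pos [ 0.4518 -0.2551  0.1903] F [ 0.1  0.4 -0.4] T [-0.02  0.38  0.02] open 24.1 grip 0.0
x [0.5408 0.0417 0.8401] y [ 0.1079 -0.994  -0.0201] z [ 0.8342  0.1015 -0.542 ] tilt 57.2 az 6.9
```

View pics/c2.png

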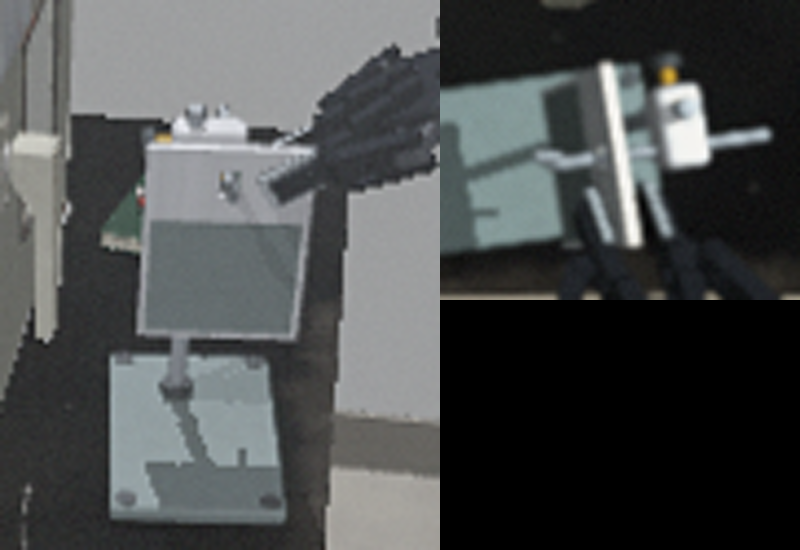

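The fingers straddle the panel beside the slot, with the tip at about (270,190) and the slot at (230,185). I'll close gently.

Emit:
send_rows([
  [1.4,[0,0,0],0],
  [1.0,[0,0,0],0],
  [0.7,[0,0,0],0],
  [0.3,[0,0,0],0],
  [0.3,[0,0,0],0],
], newtons=25)

```text
t: 13.55
tool_pos: [0.4515, -0.2557, 0.1909]
tool_rot: [-2.697, -0.131, -1.469]
contact_force: [-0.4, -0.6, 0.1]
opening: 0.0056
grip_force: 27.1
```

```bash
python3 st.py
cat > clear.py <<'E'
# clearance of slot around hook; stand-frame mm, root at origin (x,y,z rel. bar axis)
import numpy as np
from scipy.optimize import minimize
def hook(bend,beta):
    b=np.radians(beta);t=np.array([np.sin(b)*np.sin(np.radians(55)),np.cos(np.radians(55)),np.cos(b)*np.sin(np.radians(55))])
    k=np.array([np.sin(b)*np.cos(np.radians(55)),-np.sin(np.radians(55)),np.cos(b)*np.cos(np.radians(55))]);s=np.cross(t,k)
    B=np.array([0,bend,0]);c=[];r=[]
    for y in np.arange(bend-70,bend+.1,1): c.append([0,y,0]);r.append(3.5)
    for u in np.arange(0,24-2.5,1): c.append(B+u*t);r.append(3.5)
    for f in np.linspace(0,1,10):   # barb: tip end -> 9 back, 8 off
        c.append(B+(24-9*f)*t+8*f*k);r.append(1.5)
    return np.array(c),np.array(r)
def clearance(p,Rm,H):
    c,r=H;L=(c-p)@Rm    # panel coords about slot centre: x,y(thick),z
    # sphere vs slot frame: sphere effective radius within slab
    d=np.maximum(np.abs(L[:,1])-3,0);m=d<r;re=np.sqrt(r[m]**2-d[m]**2)
    if not m.any(): return 99.
    return min((5.75-np.abs(L[m,0])-re).min(),(8.5-np.abs(L[m,2])-re).min())
E
python3 - <<'E'
from clear import *
from scipy.spatial.transform import Rotation as R
np.set_printoptions(precision=1,suppress=True)
al=np.radians(57.2);a=np.array([np.sin(al),0,-np.cos(al)])
for beta,bend in((13,71),):
  H=hook(bend,beta)
  for psi in(40,45,50):
    Rm=R.from_rotvec(a*np.radians(psi)).as_matrix();n=Rm[:,1];print("psi",psi,"n",n.round(2),"beta",beta)
    p=np.array([0,42.,0])
    for s in range(42,115,4):
        # advance along y; best x,z
        best=max(((clearance(np.array([x,s,z]),Rm,H),x,z) for x in np.arange(-4,16,.5) for z in np.arange(-6,45,.5)),key=lambda v:min(v[0],50)-1e-3*abs(v[2])) 
        print(s,np.array(best),end=" | ")
        if best[0]>50:break
    print()
E
```

```text
t 13.55 q [-1.1239 -0.5027  2.3694  1.0666  1.1409 -0.0639] pos [ 0.4515 -0.2557  0.1909] F [-0.4 -0.6  0.1] T [-0.05  0.3  -0.04] open 5.6 grip 27.1
x [0.5403 0.0421 0.8404] y [ 0.1068 -0.9941 -0.0189] z [ 0.8347  0.1    -0.5416] tilt 57.2 az 6.8
psi 40 n [0.3 0.8 0.5] beta 13
42 [0.5 0.  0. ] | 46 [0.5 0.  0. ] | 50 [0.5 0.  0. ] | 54 [0.5 0.  0. ] | 58 [0.5 0.  0. ] | 62 [0.5 0.  0. ] | 66 [0.7 0.  1.5] | 70 [99.  15.5 41.5] | 
psi 45 n [0.4 0.7 0.6] beta 13
42 [0.2 0.  0. ] | 46 [0.2 0.  0. ] | 50 [0.2 0.  0. ] | 54 [0.2 0.  0. ] | 58 [0.2 0.  0. ] | 62 [0.2 0.  0. ] | 66 [99.  15.5 42. ] | 
psi 50 n [0.4 0.6 0.6] beta 13
42 [-0.3  0.   0. ] | 46 [-0.3  0.   0. ] | 50 [-0.3  0.   0. ] | 54 [-0.3  0.   0. ] | 58 [-0.3  0.   0. ] | 62 [99.  15.5 42. ] |
```

```bash
cat > path.py <<'E'
from clear import *
from scipy.spatial.transform import Rotation as R
al=np.radians(57.2);a=np.array([np.sin(al),0,-np.cos(al)])
def rm(psi): return R.from_rotvec(a*np.radians(psi)).as_matrix()
def base(s,bend,beta):
    b=np.radians(beta);t=np.array([np.sin(b)*np.sin(np.radians(55)),np.cos(np.radians(55)),np.cos(b)*np.sin(np.radians(55))])
    return np.array([0,s,0.]) if s<=bend else np.array([0,bend,0])+(s-bend)*t
def best(s,psi,bend,beta,H):
    Rm=rm(psi);B=base(s,bend,beta)
    return max((clearance(B+Rm@[u,0,v],Rm,H),u,v) for u in np.arange(-4,4.1,.5) for v in np.arange(-6,6.1,.5))
E
python3 - <<'E'
from path import *
np.set_printoptions(precision=1,suppress=True)
for beta in (8,13,18):
  bend=71;H=hook(bend,beta);print("beta",beta)
  for s in [60,64,67,70,73,76,79,82,85,88,91,94,97,100]:
    r=[(best(s,psi,bend,beta,H),psi) for psi in (20,25,30,35,40,45,50,55,60)]
    print(s-bend,"  ".join(f"{p}:{b[0]:.1f}({b[1]:.0f},{b[2]:.1f})" for b,p in r))
E
```

```text
beta 8
-11 20:1.6(0,2.0)  25:1.4(0,2.0)  30:1.2(0,2.0)  35:0.9(0,1.5)  40:0.5(0,1.5)  45:0.2(0,1.0)  50:-0.3(0,0.5)  55:-1.0(0,0.0)  60:-2.0(0,0.0)
-7 20:1.6(0,-0.5)  25:1.4(0,2.0)  30:1.2(0,2.0)  35:0.9(0,1.5)  40:0.5(0,1.5)  45:0.2(0,1.0)  50:-0.3(0,1.0)  55:-1.0(0,1.0)  60:-1.6(0,1.5)
-4 20:1.6(0,1.5)  25:1.4(0,0.5)  30:1.2(0,-1.0)  35:0.9(0,0.5)  40:0.5(0,-1.0)  45:0.2(0,-1.0)  50:-0.1(0,1.0)  55:-0.5(0,2.0)  60:-1.2(1,1.0)
-1 20:1.6(0,2.0)  25:1.4(0,1.0)  30:1.2(0,2.0)  35:1.1(0,0.0)  40:0.9(0,3.5)  45:0.7(0,0.5)  50:0.2(0,2.5)  55:-0.2(1,0.5)  60:-0.9(1,4.0)
2 20:1.9(0,0.5)  25:1.7(0,1.0)  30:1.5(0,-0.5)  35:1.3(0,-0.5)  40:1.1(0,1.5)  45:0.9(0,3.0)  50:0.8(0,1.5)  55:0.3(0,4.0)  60:-0.1(1,4.5)
5 20:-1.8(-2,3.5)  25:-1.0(-1,3.5)  30:1.9(0,0.0)  35:1.8(0,1.0)  40:1.6(0,-1.0)  45:1.4(0,1.0)  50:1.3(0,1.5)  55:1.1(0,0.0)  60:0.7(0,-0.5)
8 20:-1.0(3,2.5)  25:-0.7(-2,3.0)  30:-0.2(0,3.0)  35:0.0(-0,3.0)  40:0.6(0,3.0)  45:1.4(0,1.0)  50:1.3(0,1.5)  55:1.1(0,-2.0)  60:0.9(0,-0.5)
11 20:-0.2(0,1.5)  25:0.3(1,2.0)  30:0.3(2,2.5)  35:0.7(0,2.5)  40:0.8(-0,2.5)  45:0.9(0,2.5)  50:1.2(0,3
[... 4126 characters left out ...]
.8(0,0.0)  25:1.9(0,0.0)  30:2.0(0,0.5)  35:1.7(0,0.5)  40:1.6(0,1.5)  45:1.4(0,2.5)  50:1.2(0,3.0)  55:1.1(0,1.5)  60:0.9(0,3.0)
20 20:1.8(0,-0.5)  25:1.9(0,-1.0)  30:2.1(0,0.0)  35:2.2(0,1.0)  40:2.1(0,0.5)  45:1.9(0,1.5)  50:1.6(0,1.0)  55:1.5(0,2.5)  60:1.0(1,3.5)
23 20:2.0(-0,0.0)  25:1.9(0,-1.0)  30:2.1(0,-2.0)  35:2.2(0,-2.0)  40:2.1(0,1.0)  45:2.0(0,1.0)  50:2.0(0,1.0)  55:2.1(0,0.0)  60:1.9(0,0.0)
26 20:2.3(-0,-4.5)  25:2.4(-0,-1.5)  30:2.4(0,-3.5)  35:2.6(0,-1.0)  40:2.5(0,1.0)  45:2.7(0,0.5)  50:2.6(0,0.5)  55:2.7(1,2.0)  60:2.6(1,1.5)
29 20:4.6(-0,-4.5)  25:4.9(-0,-1.5)  30:5.2(0,-3.5)  35:99.0(4,6.0)  40:99.0(4,6.0)  45:99.0(4,6.0)  50:99.0(4,6.0)  55:99.0(4,6.0)  60:99.0(4,6.0)
```

Grip is on at 27 N. The path is: raise 5 mm, turn to about 30° while sliding along the bar, 45–48° at the bend, then out along the tip with about 1.2–1.5 mm clearance. Raise first and read the weight.

Emit:
send_rows([
  [0.3,[0.14,0,-0.09],0],
  [0.3,[0.14,0,-0.09],0],
  [0.3,[0.14,0,-0.09],0],
  [0.3,[0,0,0],0],
  [0.3,[0,0,0],0],
])

```text
t: 14.18
tool_pos: [0.4515, -0.2556, 0.1957]
tool_rot: [-2.697, -0.131, -1.468]
contact_force: [-0.5, 0.8, -1.4]
opening: 0.0055
grip_force: 27.0
```

```bash
python3 st.py
```

```text
t 14.18 q [-1.1238 -0.5109  2.3659  1.0615  1.1469 -0.0523] pos [ 0.4515 -0.2556  0.1957] F [-0.5  0.8 -1.4] T [-0.09  0.57 -0.03] open 5.5 grip 27.0
x [0.5406 0.042  0.8402] y [ 0.107  -0.9941 -0.0191] z [ 0.8345  0.1003 -0.5419] tilt 57.2 az 6.9
```

Emit:
send_rows([
  [0.3,[0.08,0,0.13],0],
  [0.3,[0,0,0],0],
])

```text
t: 14.42
tool_pos: [0.4531, -0.2554, 0.1956]
tool_rot: [-2.697, -0.131, -1.468]
contact_force: [0.5, -0.4, -0.8]
opening: 0.0061
grip_force: 27.0
```

Emit:
send_rows([
  [0.3,[0.08,0,0.13],0],
  [0.3,[0,0,0],0],
])

```text
t: 14.68
tool_pos: [0.4544, -0.2553, 0.1955]
tool_rot: [-2.697, -0.131, -1.467]
contact_force: [-3.7, -0.1, -0.8]
opening: 0.0058
grip_force: 27.6
```

```bash
python3 st.py
```

```text
t 14.68 q [-1.1157 -0.5048  2.3621  1.0624  1.139  -0.0503] pos [ 0.4544 -0.2553  0.1955] F [-3.7 -0.1 -0.8] T [-0.05  0.9   0.05] open 5.8 grip 27.6
x [0.541  0.0423 0.84  ] y [ 0.1072 -0.9941 -0.0191] z [ 0.8341  0.1004 -0.5423] tilt 57.2 az 6.9
```

Sideways contact with the bar came at about +2.3 mm (3.7 N), so the slot was nearly centred before I moved it. I'll return there and compute rows for the path.

```bash
cat > rows.py <<'E'
from path import *
from station import ctrl
import sys
np.set_printoptions(precision=2,suppress=True)
BEND=71.;BETA=13.;H=hook(BEND,BETA)
r0=np.array([18.5,0,-0.9])
SF=R.from_euler('z',np.degrees(0.117),degrees=True)   # stand->world
ROOT=None
def cz(s,psi):
    Rm=rm(psi);B=base(s,BEND,BETA);best=None
    for u in np.arange(-3,3.1,.5):
        for v in np.arange(-5,6.1,.5):
            p=B+Rm@[u,0,v];c,r=H;L=(c-p)@Rm;d=np.maximum(np.abs(L[:,1])-3,0);m=d<r
            if not m.any(): continue
            re=np.sqrt(r[m]**2-d[m]**2);x=(5.75-np.abs(L[m,0])-re).min();z=(8.5-np.abs(L[m,2])-re).min()
            sc=min(x,z)+.2*max(min(x,z),0)*0+.15*(x+z)
            if best is None or sc>best[0]: best=(sc,p,x,z,u,v)
    return best
def run(origin,way,psi0,pos0=None):
    """origin: world TCP position when slot is on the bar axis (v=0,u=0) at s=0 with psi=0 ... gives tool rows"""
    o=ctrl.get_obs();rot=R.from_rotvec(o['tool_rot']);pos=o['tool_pos'] if pos0 is None else pos0;psi=psi0
    for w in way:
        s,ps=w[:2];b=cz(s+BEND,ps)
        p=b[1] if b else base(s+BEND,BEND,BETA)
        if len(w)>2: p=p+np.array(w[2])
        q=p-[0,BEND,0]
        tcp=origin+SF.apply(q+r0-rm(ps)@r0)/1000
        d=rot.inv().apply(tcp-pos)*100
        print(f"s={s} psi={ps} clear x,z={b[2]:.1f},{b[3]:.1f} u,v={b[4]:.1f},{b[5]:.1f}" if b else f"s={s} free","tcp",tcp.round(4),"ROW",d.round(2),"turn",ps-psi,"norm",round(np.linalg.norm(d),2))
        pos=tcp;rot=rot*R.from_euler('z',ps-psi,degrees=True);psi=ps
E
cat > job1.py <<'E'
from rows import *
base0=np.array([.4516,-.2556,.1957])   # TCP with slot centred on the bar, at s=S0
S0=-29.5
O=base0-SF.apply([0,S0,0])/1000
E
python3 - <<'E'
from job1 import *
run(O,[(-29.5,0),(-27,10),(-23,20),(-19,30),(-13,30),(-8,32),(-4,34),(-1,36),(2,40),(4,44),(6,47),(8,48),(10,49),(12,49),(14,48),(17,46),(20,45),(23,45),(26,45),(29,45),(35,45),(42,45)],0)
E
```

```text
s=-29.5 psi=0 clear x,z=2.2,5.0 u,v=0.0,0.0 tcp [ 0.45 -0.26  0.2 ] ROW [-0.13 -0.   -0.25] turn 0 norm 0.28
s=-27 psi=10 clear x,z=2.0,4.5 u,v=0.0,0.0 tcp [ 0.45 -0.25  0.2 ] ROW [ 0.01 -0.41  0.  ] turn 10 norm 0.41
s=-23 psi=20 clear x,z=1.6,3.9 u,v=0.0,0.0 tcp [ 0.45 -0.25  0.2 ] ROW [-0.07 -0.55  0.  ] turn 10 norm 0.56
s=-19 psi=30 clear x,z=1.2,3.2 u,v=0.0,0.0 tcp [ 0.45 -0.24  0.2 ] ROW [-0.13 -0.53  0.  ] turn 10 norm 0.55
s=-13 psi=30 clear x,z=1.2,3.2 u,v=0.0,0.0 tcp [ 0.45 -0.23  0.2 ] ROW [-0.31 -0.51  0.  ] turn 0 norm 0.6
s=-8 psi=32 clear x,z=1.0,3.0 u,v=0.0,0.0 tcp [ 0.45 -0.23  0.2 ] ROW [-0.26 -0.46  0.  ] turn 2 norm 0.53
s=-4 psi=34 clear x,z=0.9,2.8 u,v=0.0,0.0 tcp [ 0.45 -0.23  0.2 ] ROW [-0.22 -0.37  0.  ] turn 2 norm 0.43
s=-1 psi=36 clear x,z=1.2,3.5 u,v=0.5,1.0 tcp [ 0.45 -0.22  0.2 ] ROW [-0.06 -0.28 -0.01] turn 2 norm 0.28
s=2 psi=40 clear x,z=1.4,3.8 u,v=0.5,0.5 tcp [ 0.45 -0.22  0.2 ] ROW [-0.05 -0.32 -0.03] turn 4 norm 0.33
s=4 psi=44 clear x,z=1.6,4.0 u,v=0.0,0.0 tcp [ 0.45 -0.22  0.2 ] ROW [-0.03 -0.25 -0.07] turn 4 norm 0.26
s=6 psi=47 clear x,z=1.6
[... 461 characters left out ...]
0.21] ROW [ 0.01 -0.18 -0.06] turn -1 norm 0.19
s=17 psi=46 clear x,z=1.2,2.1 u,v=0.5,2.0 tcp [ 0.45 -0.21  0.21] ROW [ 0.01 -0.26 -0.01] turn -2 norm 0.26
s=20 psi=45 clear x,z=1.7,3.1 u,v=0.0,0.5 tcp [ 0.45 -0.21  0.21] ROW [-0.12 -0.27 -0.04] turn -1 norm 0.3
s=23 psi=45 clear x,z=2.1,4.2 u,v=0.5,-0.5 tcp [ 0.45 -0.21  0.22] ROW [-0.02 -0.28  0.01] turn 0 norm 0.29
s=26 psi=45 clear x,z=2.5,5.3 u,v=1.0,-1.5 tcp [ 0.45 -0.2   0.22] ROW [-0.02 -0.28  0.01] turn 0 norm 0.29
s=29 free tcp [ 0.45 -0.2   0.22] ROW [ 0.11 -0.29 -0.25] turn 0 norm 0.4
s=35 free tcp [ 0.45 -0.2   0.23] ROW [ 0.07 -0.57 -0.17] turn 0 norm 0.6
s=42 free tcp [ 0.45 -0.19  0.23] ROW [ 0.08 -0.67 -0.19] turn 0 norm 0.7
```

Emit:
send_rows([
  [0.3,[-0.13,0,-0.25],0],
  [0.3,[0.01,-0.41,0],10],
  [0.3,[-0.07,-0.55,0],10],
  [0.3,[0,0,0],0],
])

```text
t: 15.18
tool_pos: [0.4509, -0.2459, 0.1965]
tool_rot: [-2.551, 0.321, -1.361]
contact_force: [-0.3, 0.0, -0.9]
opening: 0.006
grip_force: 27.0
```

Emit:
send_rows([
  [0.3,[-0.13,-0.53,0],10],
  [0.3,[-0.31,-0.51,0],0],
  [0.3,[0,0,0],0],
])

```text
t: 15.55
tool_pos: [0.4499, -0.2344, 0.197]
tool_rot: [-2.459, 0.528, -1.297]
contact_force: [-0.9, 0.2, -0.9]
opening: 0.0053
grip_force: 27.0
```

```bash
python3 st.py;python3 - <<'E'
from job1 import *
run(O,[(-13,30),(-8,32),(-4,34),(-1,36),(2,40),(4,44),(6,47),(8,48)],30)
E
```

```text
t 15.55 q [-1.1006 -0.5812  2.4062  1.0511  1.1421  0.508 ] pos [ 0.4499 -0.2344  0.197 ] F [-0.9  0.2 -0.9] T [-0.14  0.58 -0.06] open 5.3 grip 27.0
x [ 0.5222 -0.4572  0.7199] y [-0.1755 -0.8837 -0.434 ] z [ 0.8346  0.1003 -0.5417] tilt 57.2 az 6.9
s=-13 psi=30 clear x,z=1.2,3.2 u,v=0.0,0.0 tcp [ 0.45 -0.23  0.2 ] ROW [-0.02  0.02  0.  ] turn 0 norm 0.03
s=-8 psi=32 clear x,z=1.0,3.0 u,v=0.0,0.0 tcp [ 0.45 -0.23  0.2 ] ROW [-0.26 -0.46  0.  ] turn 2 norm 0.53
s=-4 psi=34 clear x,z=0.9,2.8 u,v=0.0,0.0 tcp [ 0.45 -0.23  0.2 ] ROW [-0.22 -0.37  0.  ] turn 2 norm 0.43
s=-1 psi=36 clear x,z=1.2,3.5 u,v=0.5,1.0 tcp [ 0.45 -0.22  0.2 ] ROW [-0.06 -0.28 -0.01] turn 2 norm 0.28
s=2 psi=40 clear x,z=1.4,3.8 u,v=0.5,0.5 tcp [ 0.45 -0.22  0.2 ] ROW [-0.05 -0.32 -0.03] turn 4 norm 0.33
s=4 psi=44 clear x,z=1.6,4.0 u,v=0.0,0.0 tcp [ 0.45 -0.22  0.2 ] ROW [-0.03 -0.25 -0.07] turn 4 norm 0.26
s=6 psi=47 clear x,z=1.6,4.1 u,v=0.0,0.0 tcp [ 0.45 -0.22  0.2 ] ROW [ 0.03 -0.24 -0.06] turn 3 norm 0.25
s=8 psi=48 clear x,z=1.6,4.2 u,v=0.0,0.0 tcp [ 0.45 -0.21  0.2 ] ROW [ 0.02 -0.21 -0.06] turn 1 norm 0.22
```

No contact so far. Continuing towards the bend.

Emit:
send_rows([
  [0.3,[-0.28,-0.44,0],2],
  [0.3,[-0.22,-0.37,0],2],
  [0.3,[0,0,0],0],
])

```text
t: 15.92
tool_pos: [0.4489, -0.2252, 0.1971]
tool_rot: [-2.417, 0.609, -1.269]
contact_force: [-0.2, -0.9, 0.0]
opening: 0.0056
grip_force: 27.0
```

Emit:
send_rows([
  [0.3,[-0.06,-0.28,-0.01],2],
  [0.3,[0,0,0],0],
])

```text
t: 16.18
tool_pos: [0.4491, -0.2227, 0.1982]
tool_rot: [-2.395, 0.649, -1.255]
contact_force: [0.2, 0.2, -1.2]
opening: 0.0056
grip_force: 27.0
```

```bash
python3 st.py;python3 - <<'E'
from station import ctrl
from h import *
np.set_printoptions(precision=4,suppress=True)
s=ctrl.get_image("side");t=ctrl.get_image("top");np.save("side3.npy",s);np.save("top3.npy",t)
a=crop(s,300,115,70,90,6)[:540,:420];b=crop(t,385,205,63,60,6)
c=np.zeros((540,800,3),np.uint8);c[:,:420]=a;c[:360,420:798]=b;cv2.imwrite("pics/c3.png",c)
X=cloud(t).reshape(-1,3);f=np.array([[.993,.117],[-.117,.993]]);L=(X[:,:2]-[.478,-.294])@f.T
m=(L[:,1]>.06)&(L[:,1]<.12)&(abs(L[:,0])<.03)&(X[:,2]>.19)
o=np.argsort(L[m][:,1]);print(np.c_[L[m],X[m][:,2]][o]*1000)
E
```

```text
t 16.18 q [-1.0862 -0.6224  2.4277  1.0436  1.1396  0.6408] pos [ 0.4491 -0.2227  0.1982] F [ 0.2  0.2 -1.2] T [-0.09  0.61 -0.07] open 5.6 grip 27.0
x [ 0.5004 -0.5485  0.6699] y [-0.2301 -0.8302 -0.5078] z [ 0.8346  0.1    -0.5417] tilt 57.2 az 6.8
[[-13.945   60.0164 216.2621]
 [ 15.7606  60.106  201.7249]
 [ 27.8683  60.122  192.4418]
 [ 22.8411  60.1561 197.8295]
 [  3.9347  60.1596 211.0463]
 [ 18.4946  60.4541 196.5218]
 [-16.0944  60.5672 216.9942]
 [-18.2266  60.7375 216.4692]
 [-20.357   60.7731 215.4978]
 [ 20.5801  60.7806 198.7847]
 [ -0.3871  60.7875 210.9099]
 [  8.6493  60.8207 208.1483]
 [ -9.3502  60.8284 213.9116]
 [  4.3766  60.8938 206.1385]
 [  6.5028  60.9493 207.4524]
 [ 13.4857  60.9545 203.4388]
 [ -7.2371  60.9824 215.5237]
 [  1.7154  60.9922 212.7052]
 [ 11.329   61.0818 202.7265]
 [ 23.3309  61.2593 193.9707]
 [ -2.5811  61.4656 212.0605]
 [ 25.4318  61.4903 195.9274]
 [  2.1495  61.6772 207.6426]
 [-13.6602  61.7596 214.8115]
 [-26.7697  61.7602 215.5112]
 [  6.9522  61.7602 202.7354]
 [ 21.0789  61.7806 194.5798]
 [-22.5065  61.7918 217.7913]
 [  9.074
[... 5861 characters left out ...]
202.2207]
 [-19.5689  83.6609 210.5327]
 [  4.1935  83.9182 216.5256]
 [  6.2799  84.0278 218.1097]
 [-23.8635  84.0967 209.7688]
 [-24.151   84.3876 218.7935]
 [  2.0116  84.5219 217.5456]
 [-21.7325  84.6949 213.151 ]
 [  6.7254  84.9177 213.3975]
 [-28.4002  85.1326 219.1912]
 [-26.0133  85.1501 212.4686]
 [-21.1205  85.2374 198.8825]
 [-28.1537  85.4931 212.5548]
 [-21.4475  85.8177 209.2455]
 [  2.3349  86.1892 215.6883]
 [  4.4208  86.33   217.4014]
 [-25.7485  86.4708 209.2871]
 [-23.6029  86.4899 210.5503]
 [-29.5861  86.6798 191.0396]
 [-27.8935  87.3245 211.2763]
 [-23.3303  87.9413 207.8144]
 [-27.6325  89.2071 210.1679]
 [-25.4899  89.8064 213.6203]
 [-29.7639  90.4232 213.5511]]
```

View pics/c3.png

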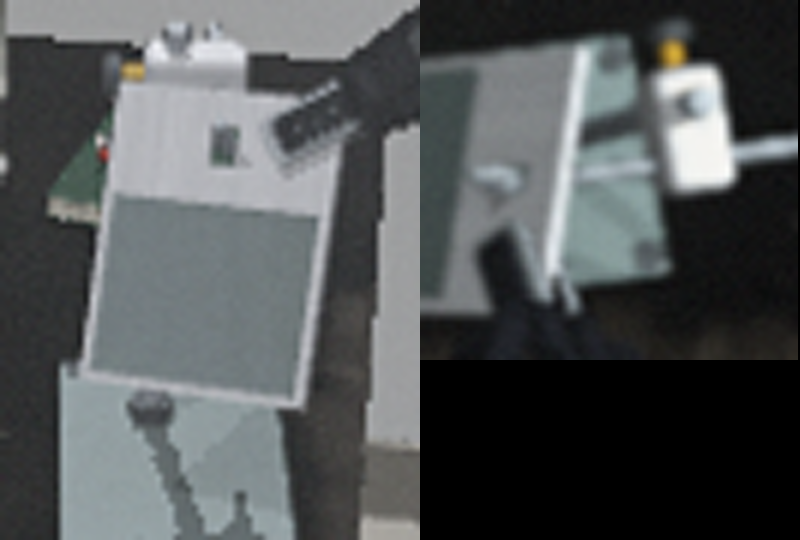

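The slot is over the tip root: the tip shows through the slot at (495,180) in the top crop, with its end about 86 mm from the root and offset 4.4 mm to +x. That confirms a bend near 70–72 mm and a lean near 13°. Continuing.

Emit:
send_rows([
  [0.3,[-0.05,-0.32,-0.03],4],
  [0.3,[-0.03,-0.25,-0.07],4],
  [0.3,[0,0,0],0],
])

```text
t: 16.65
tool_pos: [0.4493, -0.2177, 0.2012]
tool_rot: [-2.306, 0.802, -1.196]
contact_force: [0.7, -0.7, -0.8]
opening: 0.0058
grip_force: 26.9
```

Emit:
send_rows([
  [0.3,[0.03,-0.24,-0.06],3],
  [0.3,[0.02,-0.2,-0.06],1],
  [0.3,[0,0,0],0],
])

```text
t: 17.02
tool_pos: [0.4499, -0.2149, 0.2049]
tool_rot: [-2.258, 0.875, -1.166]
contact_force: [0.4, 0.1, -1.4]
opening: 0.0058
grip_force: 27.0
```

```bash
python3 st.py;python3 - <<'E'
from job1 import *
run(O,[(8,48),(10,49),(12,49),(14,48),(17,46),(20,45),(23,45),(26,45),(29,45),(35,45),(42,45)],48)
E
```

```text
t 17.02 q [-1.0726 -0.6562  2.4349  1.033   1.1417  0.8836] pos [ 0.4499 -0.2149  0.2049] F [ 0.4  0.1 -1.4] T [-0.08  0.59  0.01] open 5.8 grip 27.0
x [ 0.4415 -0.7096  0.5492] y [-0.3294 -0.6975 -0.6364] z [ 0.8346  0.1001 -0.5417] tilt 57.2 az 6.8
s=8 psi=48 clear x,z=1.6,4.2 u,v=0.0,0.0 tcp [ 0.45 -0.21  0.2 ] ROW [-0.04 -0.01  0.02] turn 0 norm 0.05
s=10 psi=49 clear x,z=1.6,1.3 u,v=0.0,2.5 tcp [ 0.45 -0.21  0.21] ROW [ 0.22 -0.21 -0.19] turn 1 norm 0.36
s=12 psi=49 clear x,z=1.6,1.5 u,v=0.0,2.5 tcp [ 0.45 -0.21  0.21] ROW [ 0.01 -0.19 -0.06] turn 0 norm 0.2
s=14 psi=48 clear x,z=1.5,1.7 u,v=0.0,2.5 tcp [ 0.45 -0.21  0.21] ROW [ 0.01 -0.18 -0.06] turn -1 norm 0.19
s=17 psi=46 clear x,z=1.2,2.1 u,v=0.5,2.0 tcp [ 0.45 -0.21  0.21] ROW [ 0.01 -0.26 -0.01] turn -2 norm 0.26
s=20 psi=45 clear x,z=1.7,3.1 u,v=0.0,0.5 tcp [ 0.45 -0.21  0.21] ROW [-0.12 -0.27 -0.04] turn -1 norm 0.3
s=23 psi=45 clear x,z=2.1,4.2 u,v=0.5,-0.5 tcp [ 0.45 -0.21  0.22] ROW [-0.02 -0.28  0.01] turn 0 norm 0.29
s=26 psi=45 clear x,z=2.5,5.3 u,v=1.0,-1.5 tcp [ 0.45 -0.2   0.22] ROW [-0.02 -0.28  0.01] turn 0 norm 0.29
s=29 free tcp [ 0.45 -0.2   0.22] ROW [ 0.11 -0.29 -0.25] turn 0 norm 0.4
s=35 free tcp [ 0.45 -0.2   0.23] ROW [ 0.07 -0.57 -0.17] turn 0 norm 0.6
s=42 free tcp [ 0.45 -0.19  0.23] ROW [ 0.08 -0.67 -0.19] turn 0 norm 0.7
```

Emit:
send_rows([
  [0.3,[0.17,-0.02,-0.11],1],
  [0.3,[0.01,-0.2,-0.06],0],
  [0.3,[0,0,0],0],
])

```text
t: 17.4
tool_pos: [0.45, -0.2148, 0.2083]
tool_rot: [-2.245, 0.894, -1.158]
contact_force: [-0.9, 0.1, -1.8]
opening: 0.0057
grip_force: 27.0
```

Emit:
send_rows([
  [0.3,[0.01,-0.19,-0.06],0],
  [0.3,[0,0,0],0],
])

```text
t: 17.65
tool_pos: [0.4502, -0.2136, 0.2099]
tool_rot: [-2.245, 0.894, -1.158]
contact_force: [-0.5, -0.1, -1.2]
opening: 0.0054
grip_force: 27.0
```

Emit:
send_rows([
  [0.3,[0.01,-0.18,-0.06],-1],
  [0.3,[0,0,0],0],
])

```text
t: 17.9
tool_pos: [0.4503, -0.2125, 0.2114]
tool_rot: [-2.257, 0.876, -1.165]
contact_force: [-0.2, 0.6, -2.6]
opening: 0.0057
grip_force: 27.0
```

```bash
python3 st.py;python3 - <<'E'
from job1 import *
run(O,[(14,48),(17,46),(20,45),(23,45),(26,45),(29,45),(35,45),(42,45)],48)
E
```

```text
t 17.9 q [-1.0677 -0.6727  2.4327  1.0256  1.1474  0.9049] pos [ 0.4503 -0.2125  0.2114] F [-0.2  0.6 -2.6] T [-0.11  0.65  0.01] open 5.7 grip 27.0
x [ 0.4412 -0.7103  0.5485] y [-0.3297 -0.6967 -0.637 ] z [ 0.8346  0.1002 -0.5416] tilt 57.2 az 6.8
s=14 psi=48 clear x,z=1.5,1.7 u,v=0.0,2.5 tcp [ 0.45 -0.21  0.21] ROW [0.01 0.01 0.01] turn 0 norm 0.02
s=17 psi=46 clear x,z=1.2,2.1 u,v=0.5,2.0 tcp [ 0.45 -0.21  0.21] ROW [ 0.01 -0.26 -0.01] turn -2 norm 0.26
s=20 psi=45 clear x,z=1.7,3.1 u,v=0.0,0.5 tcp [ 0.45 -0.21  0.21] ROW [-0.12 -0.27 -0.04] turn -1 norm 0.3
s=23 psi=45 clear x,z=2.1,4.2 u,v=0.5,-0.5 tcp [ 0.45 -0.21  0.22] ROW [-0.02 -0.28  0.01] turn 0 norm 0.29
s=26 psi=45 clear x,z=2.5,5.3 u,v=1.0,-1.5 tcp [ 0.45 -0.2   0.22] ROW [-0.02 -0.28  0.01] turn 0 norm 0.29
s=29 free tcp [ 0.45 -0.2   0.22] ROW [ 0.11 -0.29 -0.25] turn 0 norm 0.4
s=35 free tcp [ 0.45 -0.2   0.23] ROW [ 0.07 -0.57 -0.17] turn 0 norm 0.6
s=42 free tcp [ 0.45 -0.19  0.23] ROW [ 0.08 -0.67 -0.19] turn 0 norm 0.7
```

Emit:
send_rows([
  [0.3,[0.01,-0.13,0],-1],
  [0.3,[0,0,0],0],
])

```text
t: 18.15
tool_pos: [0.4508, -0.2116, 0.2122]
tool_rot: [-2.269, 0.858, -1.173]
contact_force: [0.4, 0.1, -1.2]
opening: 0.0055
grip_force: 27.0
```

Emit:
send_rows([
  [0.3,[0,-0.13,-0.01],-1],
  [0.3,[0,0,0],0],
])

```text
t: 18.4
tool_pos: [0.4511, -0.2107, 0.2131]
tool_rot: [-2.281, 0.84, -1.18]
contact_force: [0.3, -0.1, -1.3]
opening: 0.0054
grip_force: 27.0
```

Emit:
send_rows([
  [0.3,[-0.06,-0.14,-0.02],-0.5],
  [0.3,[0,0,0],0],
])

```text
t: 18.65
tool_pos: [0.4511, -0.2093, 0.2137]
tool_rot: [-2.287, 0.831, -1.184]
contact_force: [0.0, 0.2, -0.9]
opening: 0.0058
grip_force: 27.0
```

Emit:
send_rows([
  [0.3,[-0.06,-0.14,-0.02],-0.5],
  [0.3,[0,0,0],0],
])

```text
t: 18.9
tool_pos: [0.4511, -0.2079, 0.2143]
tool_rot: [-2.293, 0.822, -1.188]
contact_force: [-0.2, 0.7, -0.9]
opening: 0.0056
grip_force: 27.0
```

Emit:
send_rows([
  [0.3,[-0.02,-0.28,0],0],
  [0.3,[0,0,0],0],
])

```text
t: 19.15
tool_pos: [0.4519, -0.2057, 0.2161]
tool_rot: [-2.293, 0.822, -1.188]
contact_force: [0.2, 0.4, -1.8]
opening: 0.0055
grip_force: 26.9
```

Emit:
send_rows([
  [0.3,[-0.01,-0.28,-0.03],0],
  [0.3,[0,0,0],0],
])

```text
t: 19.4
tool_pos: [0.4525, -0.2036, 0.2179]
tool_rot: [-2.293, 0.822, -1.188]
contact_force: [-0.1, -0.3, -1.0]
opening: 0.0057
grip_force: 26.9
```

Emit:
send_rows([
  [0.3,[0.04,-0.29,-0.08],0],
  [0.3,[0.04,-0.3,-0.08],0],
  [0.3,[0,0,0],0],
])

```text
t: 19.77
tool_pos: [0.4534, -0.2, 0.223]
tool_rot: [-2.293, 0.821, -1.188]
contact_force: [0.3, 0.5, -0.8]
opening: 0.0053
grip_force: 26.9
```

Emit:
send_rows([
  [0.3,[0.06,-0.5,-0.1],0],
  [0.3,[0.07,-0.6,-0.15],0],
  [0.3,[0,0,0],0],
])

```text
t: 20.15
tool_pos: [0.4554, -0.193, 0.2322]
tool_rot: [-2.293, 0.821, -1.189]
contact_force: [0.0, 0.4, -0.9]
opening: 0.0056
grip_force: 27.0
```

```bash
python3 st.py;python3 - <<'E'
from station import ctrl
from h import *
s=ctrl.get_image("side");t=ctrl.get_image("top")
a=crop(s,300,115,70,90,6)[:540,:420];b=crop(t,385,205,63,60,6)
c=np.zeros((540,800,3),np.uint8);c[:,:420]=a;c[:360,420:798]=b;cv2.imwrite("pics/c4.png",c)
E
```

```text
t 20.15 q [-1.0222 -0.7481  2.4373  0.9954  1.1466  0.9434] pos [ 0.4554 -0.193   0.2322] F [ 0.   0.4 -0.9] T [-0.14  0.63  0.03] open 5.6 grip 27.0
x [ 0.4577 -0.6722  0.582 ] y [-0.3055 -0.7336 -0.6071] z [ 0.835   0.1    -0.5411] tilt 57.2 az 6.8
```

View pics/c4.png

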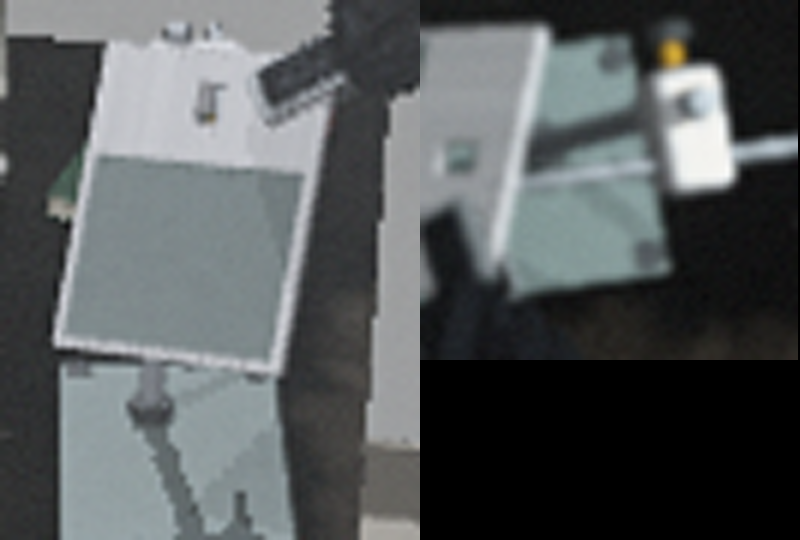

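The slot is off the tip: it shows empty at (460,157) in the top crop. Drawing away and up.

Emit:
send_rows([
  [0.3,[0.1,-1.5,-0.3],0],
  [0.3,[0.1,-2,-0.3],0],
  [0.3,[0,-2,0],0],
  [0.3,[0,-2,0],0],
  [0.3,[0,0,0],0],
])

```text
t: 20.88
tool_pos: [0.4744, -0.1395, 0.2826]
tool_rot: [-2.293, 0.818, -1.19]
contact_force: [0.8, -0.2, -0.8]
opening: 0.006
grip_force: 27.0
```

```bash
python3 st.py
python3 - <<'E'
from plan import *
from path import rm
o=ctrl.get_obs()
sl=R.from_euler('z',.117).inv().apply(o['tool_pos']-[.478,-.294,0])*1000+rm(45)@[18.5,0,-.9]
print("slot stand mm",sl)
q,r=go([([.50,-.12,.34],0),([.50,-.12,.34],-45)])
E
```

```text
t 20.88 q [-0.8635 -0.8801  2.4186  0.9004  1.106   1.1796] pos [ 0.4744 -0.1395  0.2826] F [ 0.8 -0.2 -0.8] T [-0.12  0.62 -0.03] open 6.0 grip 27.0
x [ 0.4582 -0.6713  0.5826] y [-0.3041 -0.7343 -0.6069] z [ 0.8352  0.1009 -0.5406] tilt 57.3 az 6.9
slot stand mm [ 31.4759 147.3567 279.4045]
to [ 0.5  -0.12  0.34] tool cm [ 3.21 -5.69 -0.77] turn 0 q [-0.75 -0.85  2.31  0.82  1.07  1.33] err 0.0
to [ 0.5  -0.12  0.34] tool cm [0. 0. 0.] turn -45 q [-0.75 -0.85  2.31  0.82  1.07  0.54] err 0.0
```

Emit:
send_rows([
  [0.3,[1.6,-3,-0.4],0],
  [0.3,[1.6,-3,-0.4],0],
  [0.3,[0,0,0],0],
  [0.3,[0,0,-1],-9],
  [0.3,[0,0,-1],-9],
  [0.3,[0,0,0],-9],
  [0.3,[0,0,0],-9],
  [0.3,[0,0,0],-9],
  [0.3,[0,0,0],0],
])

```text
t: 22.0
tool_pos: [0.4831, -0.1212, 0.3488]
tool_rot: [-2.697, -0.125, -1.464]
contact_force: [0.7, 0.2, -0.7]
opening: 0.0053
grip_force: 27.0
```

```bash
python3 st.py
cat > yaw.py <<'E'
from plan import *
o=ctrl.get_obs();rot=R.from_rotvec(o['tool_rot']);rng=np.random.default_rng(0);res=[]
for k in range(1500):
    pos=np.array([rng.uniform(.15,.9),rng.uniform(-.55,.5),rng.uniform(.3,.8)])
    q,e=ik(o['q'],pos,rot,.64)
    if abs(e).max()<1e-3: continue      # interior
    x,D=fk(q,P)
    if x[2]<.28 or np.linalg.norm(x[:2])>1.05: continue
    p2=x+.06*(pos-x)/np.linalg.norm(pos-x)
    q0,e0=ik(q,x,rot,.64)
    if abs(e0).max()>.03: continue
    d=(D*rot.inv()).as_rotvec()         # total drift if approached directly
    q2,_=ik(q,p2,D,.64);x2,D2=fk(q2,P);w=(D2*D.inv()).as_rotvec()
    other=np.hypot(w[0],w[1]);res.append((w[2]-1.0*other,w,x,(p2-x)/.06,q2))
res.sort(key=lambda r:-r[0])
for r in res[:8]: print("w",r[1].round(4),"at",r[2].round(3),"dir",r[3].round(2),"q",r[4].round(2))
E
timeout 300 python3 yaw.py
```

```text
t 22.0 q [-0.7952 -0.9061  2.3215  0.8232  1.1359  0.556 ] pos [ 0.4831 -0.1212  0.3488] F [ 0.7  0.2 -0.7] T [-0.06  0.61 -0.05] open 5.3 grip 27.0
x [0.5432 0.038  0.8388] y [ 0.1049 -0.9942 -0.0228] z [ 0.8331  0.1003 -0.544 ] tilt 57.0 az 6.9
w [0.0181 0.003  0.0282] at [ 0.219 -0.232  0.399] dir [ 0.05  0.99 -0.13] q [-1.9  -1.01  2.29  1.07  2.14  0.05]
w [0.018  0.003  0.0282] at [ 0.219 -0.226  0.398] dir [ 0.05  0.99 -0.13] q [-1.9  -1.01  2.29  1.07  2.16  0.05]
w [ 0.0186 -0.0003  0.0285] at [ 0.236 -0.22   0.298] dir [-0.02  1.    0.03] q [-1.83 -1.01  2.45  1.    2.05 -0.07]
w [0.0179 0.0023 0.0278] at [ 0.2   -0.227  0.412] dir [ 0.12  0.98 -0.15] q [-1.97 -1.01  2.27  1.08  2.22  0.03]
w [0.0179 0.0014 0.0277] at [ 0.2   -0.219  0.391] dir [ 0.12  0.99 -0.12] q [-1.97 -1.01  2.3   1.06  2.23 -0.  ]
w [0.018  0.0062 0.0287] at [ 0.304 -0.214  0.334] dir [-0.28  0.96 -0.03] q [-1.58 -1.01  2.39  1.02  1.86  0.12]
w [0.0169 0.0033 0.0266] at [ 0.177 -0.202  0.471] dir [ 0.21  0.95 -0.25] q [-2.08 -1.01  2.17  1.16  2.38  0.09]
w [0.0169 0.0054 0.0269] at [ 0.201 -0.195  0.477] dir [ 0.11  0.96 -0.26] q [-1.97 -1.01  2.16  1.15  2.33  0.15]
```

The tool z turn is free, so only the drift modulo that axis matters. I'll re-score the options for a pure yaw near the current pose.

```bash
cat > yaw2.py <<'E'
from plan import *
o=ctrl.get_obs();rot=R.from_rotvec(o['tool_rot']);a=rot.as_matrix()[:,2];rng=np.random.default_rng(1);res=[]
for k in range(900):
    x0=np.array([rng.uniform(.2,.55),rng.uniform(-.35,.2),rng.uniform(.32,.6)])
    q,e=ik(o['q'],x0,rot,.64)
    if abs(e).max()>1e-3: continue
    el=rng.normal(size=3);el/=np.linalg.norm(el)
    # slide to boundary
    ok=False
    for s in range(1,8):
        qn,e=ik(q,x0+el*.03*s,rot,.64)
        if abs(e).max()>.01: ok=True;break
        q=qn
    if not ok: continue
    x,D=fk(q,P);q2,_=ik(q,x+.06*el,rot,.64);x2,D2=fk(q2,P);w=(D2*rot.inv()).as_rotvec()
    w2=w-a*w[0]/a[0];res.append((w2[2]-2*abs(w2[1]),w2,w[0]/a[0],x,el,q2,x2-x))
res.sort(key=lambda r:-r[0])
for r in res[:10]: print("yaw",r[1].round(4),"turn",-np.degrees(r[2]).round(2),"at",r[3].round(3),"dir",r[4].round(2),"q",r[5].round(2),"moves",r[6].round(3))
E
timeout 400 python3 yaw2.py
```

```text
yaw [0.     0.0013 0.0397] turn -1.23 at [ 0.212 -0.231  0.406] dir [ 0.15  0.99 -0.04] q [-1.91 -1.01  2.26  1.08  2.16  0.06] moves [0.007 0.009 0.006]
yaw [0.     0.0012 0.0356] turn -1.1 at [ 0.199 -0.21   0.492] dir [-0.2   0.89 -0.41] q [-2.11 -1.01  2.15  1.17  2.37  0.09] moves [-0.023  0.007 -0.012]
yaw [ 0.     -0.0011  0.0302] turn -0.95 at [ 0.201 -0.229  0.409] dir [-0.35  0.9   0.24] q [-2.11 -1.01  2.23  1.1   2.33 -0.01] moves [-0.031  0.015  0.022]
yaw [0.     0.0011 0.0268] turn -0.83 at [ 0.292 -0.241  0.33 ] dir [-0.03  0.82 -0.57] q [-1.6  -1.01  2.45  1.01  1.79  0.05] moves [ 0.007  0.017 -0.035]
yaw [ 0.     -0.0005  0.0249] turn -0.78 at [ 0.265 -0.244  0.365] dir [-0.67  0.73 -0.15] q [-1.88 -1.01  2.35  1.04  2.08 -0.01] moves [-0.041  0.013 -0.007]
yaw [0.     0.0062 0.0356] turn -1.08 at [ 0.235 -0.212  0.495] dir [ 0.24  0.78 -0.58] q [-1.78 -1.01  2.16  1.12  2.09  0.23] moves [ 0.019  0.002 -0.023]
yaw [0.     0.0048 0.0306] turn -0.93 at [ 0.237 -0.231  0.415] dir [0.45 0.86 0.24] q [-1.72 -1.01  2.22  1.08  2.01  0.2 ] moves [0.033 0.014 0.022]
yaw [ 0.     -0.0012  0.0234] turn -0.74 at [ 0.164 -0.195  0.516] dir [-0.42  0.81 -0.4 ] q [-2.37 -1.01  2.11  1.23  2.59  0.02] moves [-0.042  0.017 -0.013]
yaw [0.     0.0039 0.0276] turn -0.84 at [ 0.293 -0.231  0.439] dir [-0.6   0.78 -0.14] q [-1.75 -1.01  2.22  1.09  2.03  0.19] moves [-0.032  0.013 -0.002]
yaw [-0.      0.0025  0.0248] turn -0.76 at [ 0.249 -0.222  0.453] dir [ 0.14  0.45 -0.88] q [-1.75 -1.01  2.28  1.06  2.    0.14] moves [ 0.012 -0.003 -0.048]
```

Emit:
send_rows([
  [0.3,[-1.67,2.4,-5],0],
  [0.3,[-1.67,2.4,-5],0],
  [0.3,[-1.67,2.4,-5],0],
  [0.3,[-1.67,2.4,-5],0],
  [0.3,[0,0,0],0],
  [0.3,[0.2,-5,0.5],0],
  [0.3,[0,0,0],0],
])

```text
t: 22.88
tool_pos: [0.3007, -0.2162, 0.4054]
tool_rot: [-2.683, -0.145, -1.45]
contact_force: [0.1, 0.1, -1.4]
opening: 0.0057
grip_force: 27.0
```

```bash
python3 st.py
```

```text
t 22.88 q [-1.5915 -1.0104  2.274   1.0466  1.8738  0.2143] pos [ 0.3007 -0.2162  0.4054] F [ 0.1  0.1 -1.4] T [-0.12  0.65  0.01] open 5.7 grip 27.0
x [0.545  0.0414 0.8374] y [ 0.1255 -0.9916 -0.0326] z [ 0.829   0.1228 -0.5456] tilt 56.9 az 8.4
```

Emit:
send_rows([
  [0.3,[0.2,-5,0.5],-1],
  [0.3,[0,0,0],0],
])

```text
t: 23.12
tool_pos: [0.3125, -0.2027, 0.413]
tool_rot: [-2.672, -0.193, -1.433]
contact_force: [-0.1, -0.3, -1.6]
opening: 0.0057
grip_force: 27.0
```

```bash
python3 st.py
```

```text
t 23.12 q [-1.5348 -1.0104  2.2589  1.0401  1.8642  0.2353] pos [ 0.3125 -0.2027  0.413 ] F [-0.1 -0.3 -1.6] T [-0.16  0.64 -0.03] open 5.7 grip 27.0
x [0.5485 0.0629 0.8338] y [ 0.1602 -0.9866 -0.031 ] z [ 0.8207  0.1505 -0.5512] tilt 56.6 az 10.4
```

Emit:
send_rows([
  [0.3,[-0.4,-5,-0.4],-2.5],
  [0.3,[0,0,0],0],
])

```text
t: 23.38
tool_pos: [0.3118, -0.1932, 0.4212]
tool_rot: [-2.668, -0.271, -1.422]
contact_force: [-0.1, -0.9, -1.4]
opening: 0.0058
grip_force: 27.0
```

```bash
python3 st.py
```

```text
t 23.38 q [-1.527  -1.0101  2.2428  1.0418  1.894   0.2098] pos [ 0.3118 -0.1932  0.4212] F [-0.1 -0.9 -1.4] T [-0.11  0.63 -0.01] open 5.8 grip 27.0
x [0.5465 0.1067 0.8306] y [ 0.2061 -0.9785 -0.0099] z [ 0.8117  0.1766 -0.5568] tilt 56.2 az 12.3
```

Emit:
send_rows([
  [0.3,[-0.4,-5,-0.4],-2],
  [0.3,[0,0,0],0],
])

```text
t: 23.62
tool_pos: [0.3094, -0.1836, 0.4285]
tool_rot: [-2.658, -0.337, -1.408]
contact_force: [-0.1, -0.4, -1.1]
opening: 0.0058
grip_force: 27.0
```

```bash
python3 st.py
```

```text
t 23.62 q [-1.5246 -1.0101  2.2282  1.045   1.929   0.1894] pos [ 0.3094 -0.1836  0.4285] F [-0.1 -0.4 -1.1] T [-0.15  0.55  0.02] open 5.8 grip 27.0
x [0.544  0.1418 0.827 ] y [ 0.2483 -0.9687  0.0027] z [ 0.8015  0.2039 -0.5622] tilt 55.8 az 14.3
```

Tool y is now level at azimuth 14.4°, which matches the rack. Planning the transfer.

Run:
```python
from plan import *
for W in ([([.52,-.12,.42],0),([.62,.10,.40],0),([.5146,.1686,.26],0),([.5146,.1686,.19],0),([.5146,.1686,.119],0)],):
    go(W,step=.02); print()
```

```text
to [ 0.52 -0.12  0.42] tool cm [11.66 -0.94 18.65] turn 0 q [-0.76 -0.72  2.1   0.83  1.23  0.49] err 0.0
to [0.62 0.1  0.4 ] tool cm [  6.9  -18.83  13.63] turn 0 q [-0.08 -0.56  2.04  0.4   0.75  1.08] err 0.0
to [0.5146 0.1686 0.26  ] tool cm [-16.34  -9.3    0.82] turn 0 q [ 0.13 -0.79  2.4   0.19  0.57  1.34] err 0.0
to [0.5146 0.1686 0.19  ] tool cm [-5.79 -0.02  3.94] turn 0 q [ 0.13 -0.71  2.48  0.26  0.41  1.26] err 0.0
to [0.5146 0.1686 0.119 ] tool cm [-5.87 -0.02  3.99] turn 0 q [ 0.13 -0.55  2.52  0.47  0.22  1.03] err 0.0
```

Emit:
send_rows([
  [0.3,[2.33,-0.19,3.73],0],
  [0.3,[2.33,-0.19,3.73],0],
  [0.3,[2.33,-0.19,3.73],0],
  [0.3,[2.33,-0.19,3.73],0],
  [0.3,[2.33,-0.19,3.73],0],
  [0.3,[0,0,0],0],
])

```text
t: 24.38
tool_pos: [0.5213, -0.1177, 0.4176]
tool_rot: [-2.654, -0.34, -1.402]
contact_force: [-0.6, -0.3, -2.3]
opening: 0.0054
grip_force: 27.0
```

Emit:
send_rows([
  [0.3,[1.15,-3.14,2.27],0],
  [0.3,[1.15,-3.14,2.27],0],
  [0.3,[1.15,-3.14,2.27],0],
  [0.3,[1.15,-3.14,2.27],0],
  [0.3,[1.15,-3.14,2.27],0],
  [0.3,[1.15,-3.14,2.27],0],
  [0.3,[0,0,0],0],
])

```text
t: 25.25
tool_pos: [0.6197, 0.1016, 0.3981]
tool_rot: [-2.657, -0.338, -1.403]
contact_force: [-0.2, 0.3, -1.9]
opening: 0.0055
grip_force: 27.0
```

```bash
python3 st.py
python3 - <<'E'
from plan import *
go([([.5146,.1686,.25],0),([.5146,.1686,.16],0),([.5146,.1686,.119],0)],step=.02)
E
```

```text
t 25.25 q [-0.0773 -0.553   2.0412  0.4043  0.75    1.0761] pos [0.6197 0.1016 0.3981] F [-0.2  0.3 -1.9] T [-0.15  0.58 -0.  ] open 5.5 grip 27.0
x [0.5462 0.1414 0.8257] y [ 0.2507 -0.9681 -0.0001] z [ 0.7993  0.207  -0.5642] tilt 55.7 az 14.5
to [0.5146 0.1686 0.25  ] tool cm [-17.02  -9.12   1.34] turn 0 q [ 0.12 -0.78  2.41  0.21  0.55  1.32] err 0.0
to [0.5146 0.1686 0.16  ] tool cm [-7.43  0.    5.08] turn 0 q [ 0.12 -0.65  2.5   0.33  0.34  1.19] err 0.0
to [0.5146 0.1686 0.119 ] tool cm [-3.39  0.    2.31] turn 0 q [ 0.12 -0.55  2.52  0.49  0.23  1.02] err 0.0
```

Emit:
send_rows([
  [0.3,[-3.4,-1.82,0.27],0],
  [0.3,[-3.4,-1.82,0.27],0],
  [0.3,[-3.4,-1.82,0.27],0],
  [0.3,[-3.4,-1.82,0.27],0],
  [0.3,[-3.4,-1.82,0.27],0],
  [0.3,[0,0,0],0],
  [0.3,[-3.5,0,2.4],0],
  [0.3,[-3.5,0,2.4],0],
  [0.3,[0,0,0],0],
])

```text
t: 26.38
tool_pos: [0.5152, 0.1655, 0.1626]
tool_rot: [-2.663, -0.332, -1.399]
contact_force: [0.4, 0.4, -2.0]
opening: 0.0056
grip_force: 27.0
```

```bash
python3 st.py
python3 - <<'E'
from station import ctrl
from h import *
np.set_printoptions(precision=4,suppress=True)
s=ctrl.get_image("side");t=ctrl.get_image("top");np.save("side5.npy",s);np.save("top5.npy",t)
a=crop(s,235,225,100,120,4.5)[:540,:450];b=crop(t,190,170,87,90,4)
c=np.zeros((540,800,3),np.uint8);c[:,:450]=a;c[:360,450:798]=b;cv2.imwrite("pics/c5.png",c)
X=cloud(s).reshape(-1,3)
m=(X[:,2]>.075)&(X[:,2]<.18)&(X[:,1]>.13)&(X[:,1]<.23)&(X[:,0]>.44)&(X[:,0]<.62);Q=X[m];P=Q
for _ in range(8):
    c=np.median(P,0) if _==0 else P.mean(0);n=np.linalg.svd(P-c,full_matrices=False)[2][2];n*=np.sign(n[1]);P=Q[abs((Q-c)@n)<.006-.0004*_]
print("face",len(P),c,n,"az",np.degrees(np.arctan2(-n[0],n[1])),P.min(0),P.max(0))
g=np.array([.530,.1725]);e=np.array([-.2436,.970]);print("panel centre vs groove across mm",((c[:2]-n[:2]*.003)-g)@e*1000)
E
```

```text
t 26.38 q [ 0.1169 -0.6536  2.495   0.3168  0.3534  1.1977] pos [0.5152 0.1655 0.1626] F [ 0.4  0.4 -2. ] T [-0.16  0.63 -0.03] open 5.6 grip 27.0
x [0.5503 0.1393 0.8233] y [ 0.2456 -0.9694 -0.0001] z [ 0.798   0.2023 -0.5677] tilt 55.4 az 14.2
face 1807 [0.5341 0.1733 0.1257] [-0.2441  0.9697  0.0043] az 14.128891550145793 [0.4815 0.1579 0.0751] [0.5801 0.1872 0.1798]
panel centre vs groove across mm -3.243759958258935
```

View pics/c5.png

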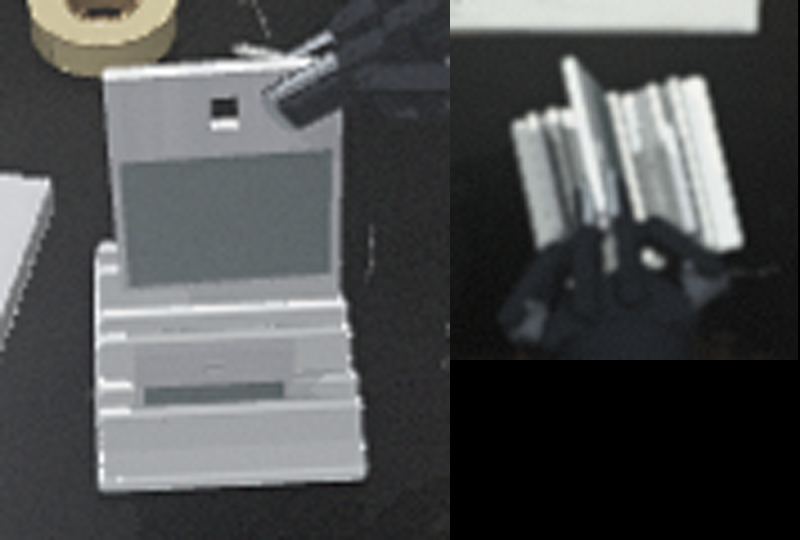

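The panel is upright above the middle groove with its yaw at 14.1°. I'll measure the cross offset against the coupons' faces, ribs and rack length in the same camera.

Run:
```python
from h import *
np.set_printoptions(precision=4,suppress=True)
e=np.array([-.2441,.9697]);f=np.array([.9697,.2441])
s0=load("side0.npy");X=cloud(s0).reshape(-1,3);r=X[:,:2]@e;l=X[:,:2]@f
base=(X[:,2]>.044)&(X[:,2]<.058)&(X[:,1]>.09)&(X[:,1]<.26)&(X[:,0]>.44)&(X[:,0]<.6)
k=r[base];mid=(k.min()+k.max())/2
A,B=np.median(k[k<mid]),np.median(k[k>mid]);print("coupon faces",A,B,"sep",B-A,"mid",(A+B)/2)
for z in(s0,load("side5.npy")):
    X=cloud(z).reshape(-1,3);r=X[:,:2]@e;l=X[:,:2]@f
    m=(X[:,2]>.031)&(X[:,2]<.0375)&(X[:,1]>.08)&(X[:,1]<.28)&(X[:,0]>.42)&(X[:,0]<.62)
    h,b=np.histogram(r[m],bins=np.arange(-.05,.13,.002));print("ribs",[(round(float(x)*1000),int(n)) for x,n in zip(b,h) if n>3])
s=load("side5.npy");X=cloud(s).reshape(-1,3);r=X[:,:2]@e;l=X[:,:2]@f
m=(X[:,2]>.075)&(X[:,2]<.16)&(X[:,1]>.13)&(X[:,1]<.23)&(X[:,0]>.44)&(X[:,0]<.62)
print("panel face r",np.median(r[m]),"len",np.percentile(l[m&(X[:,2]<.12)],[.5,99.5]))
R0=(X[:,2]>.007)&(X[:,2]<.04)&(X[:,1]>.08)&(X[:,1]<.28)&(X[:,0]>.42)&(X[:,0]<.62)&(r>-.03)&(r<.12);print("rack len",np.percentile(l[R0],[.5,99.5]))
# panel lower edge heights at both ends
for lo,hi in((.0,.2),(.8,1.)):
    a,b=np.percentile(l[m],[1,99]);q=(X[:,2]>.04)&(abs(r-np.median(r[m]))<.004)&(l>a+(b-a)*lo)&(l<a+(b-a)*hi);print("bottom z",np.percentile(X[q][:,2],[.5,2]),"top",X[q][:,2].max())
```

```text
coupon faces 0.0010395034083452597 0.08501450933112853 sep 0.08397500592278327 mid 0.04302700636973689
ribs [(-12, 6), (-10, 15), (-8, 14), (-6, 7), (-2, 7), (0, 42), (2, 27), (4, 30), (6, 46), (8, 33), (10, 7), (30, 13), (32, 39), (34, 54), (36, 23), (44, 7), (46, 42), (48, 42), (50, 42), (72, 6), (74, 14), (76, 24), (78, 12), (82, 4), (84, 50), (86, 29), (88, 36), (90, 61), (92, 33)]
ribs [(6, 4), (30, 16), (32, 35), (34, 50), (36, 21), (44, 8), (46, 40), (48, 52), (50, 36), (52, 4), (74, 17), (76, 21), (78, 12), (82, 6), (84, 49), (86, 24), (88, 35), (90, 61), (92, 35)]
panel face r 0.037685775274994546 len [0.5061 0.6056]
rack len [0.5002 0.6171]
bottom z [0.0553 0.0561] top 0.19472054273805084
bottom z [0.0525 0.0551] top 0.18317377665142687
```

The coupon spacing checks out at 84.0 mm. The panel needs +5.4 mm across and about +2.8 mm along. Correcting, then lowering into the rib mouth.

Emit:
send_rows([
  [0.3,[0.16,-0.54,0.23],0],
  [0.3,[-0.8,0,0.55],0],
  [0.3,[-0.7,0,0.48],0],
  [0.3,[0,0,0],0],
])

```text
t: 26.98
tool_pos: [0.5171, 0.1728, 0.1468]
tool_rot: [-2.659, -0.335, -1.405]
contact_force: [-0.3, 0.7, -1.7]
opening: 0.0056
grip_force: 26.9
```

```bash
python3 st.py
python3 - <<'E'
from station import ctrl
from h import *
e=np.array([-.2441,.9697])
s=ctrl.get_image("side");X=cloud(s).reshape(-1,3);r=X[:,:2]@e
m=(X[:,2]>.075)&(X[:,2]<.15)&(X[:,1]>.13)&(X[:,1]<.23)&(X[:,0]>.44)&(X[:,0]<.62)
print("panel face r",np.median(r[m])*1000,"want 43.2")
E
```

```text
t 26.98 q [ 0.1383 -0.6001  2.4961  0.3262  0.2911  1.1934] pos [0.5171 0.1728 0.1468] F [-0.3  0.7 -1.7] T [-0.2   0.62  0.01] open 5.6 grip 26.9
x [0.5459 0.1402 0.826 ] y [ 0.2477 -0.9688  0.0008] z [ 0.8004  0.2042 -0.5636] tilt 55.7 az 14.3
panel face r 44.21894631809491 want 43.2
```

Emit:
send_rows([
  [0.3,[0,0.08,0],0],
  [0.3,[-0.4,0,0.27],0],
  [0.3,[-0.4,0,0.27],0],
  [0.3,[0,0,0],0],
])

```text
t: 27.52
tool_pos: [0.5173, 0.1722, 0.1373]
tool_rot: [-2.658, -0.335, -1.405]
contact_force: [0.1, -0.0, -1.4]
opening: 0.0055
grip_force: 27.0
```

Emit:
send_rows([
  [0.3,[-0.4,0,0.27],0],
  [0.3,[0,0,0],0],
])

```text
t: 27.78
tool_pos: [0.5174, 0.1723, 0.1328]
tool_rot: [-2.658, -0.335, -1.406]
contact_force: [0.4, -0.3, -1.3]
opening: 0.0055
grip_force: 27.0
```

Emit:
send_rows([
  [0.3,[-0.4,0,0.27],0],
  [0.3,[0,0,0],0],
])

```text
t: 28.02
tool_pos: [0.5174, 0.1722, 0.128]
tool_rot: [-2.658, -0.335, -1.406]
contact_force: [0.3, 0.0, -1.4]
opening: 0.0059
grip_force: 27.0
```

```bash
python3 st.py
```

```text
t 28.02 q [ 0.136  -0.5539  2.5051  0.4073  0.2397  1.1085] pos [0.5174 0.1722 0.128 ] F [ 0.3  0.  -1.4] T [-0.15  0.56 -0.01] open 5.9 grip 27.0
x [0.5452 0.1403 0.8264] y [ 0.248  -0.9688  0.0009] z [ 0.8007  0.2045 -0.563 ] tilt 55.7 az 14.3
```

It's 15 mm into the groove with no resistance. Down to the floor.

Emit:
send_rows([
  [0.3,[-0.4,0,0.27],0],
  [0.3,[-0.2,0,0.14],0],
  [0.3,[0,0,0],0],
])

```text
t: 28.4
tool_pos: [0.5176, 0.1722, 0.121]
tool_rot: [-2.658, -0.335, -1.406]
contact_force: [0.0, -0.3, -2.7]
opening: 0.0057
grip_force: 26.9
```

Emit:
send_rows([
  [0.3,[-0.12,0,0.08],0],
  [0.3,[0,0,0],0],
])

```text
t: 28.65
tool_pos: [0.5178, 0.1723, 0.1201]
tool_rot: [-2.657, -0.335, -1.407]
contact_force: [-1.0, -0.6, -1.7]
opening: 0.0055
grip_force: 26.9
```

Emit:
send_rows([
  [0.3,[-0.12,0,0.08],0],
  [0.3,[0,0,0],0],
])

```text
t: 28.9
tool_pos: [0.5182, 0.1723, 0.1194]
tool_rot: [-2.656, -0.335, -1.409]
contact_force: [-0.0, -0.3, 0.1]
opening: 0.0056
grip_force: 27.1
```

Emit:
send_rows([
  [0.3,[-0.12,0,0.06],0],
  [0.3,[0,0,0],0],
])

```text
t: 29.15
tool_pos: [0.5186, 0.1722, 0.119]
tool_rot: [-2.655, -0.335, -1.412]
contact_force: [-1.9, -1.4, 4.3]
opening: 0.0053
grip_force: 27.8
```

Emit:
send_rows([
  [0.3,[-0.12,0,0.06],0],
  [0.3,[0,0,0],0],
])

```text
t: 29.4
tool_pos: [0.519, 0.1722, 0.1188]
tool_rot: [-2.654, -0.334, -1.415]
contact_force: [-3.6, -0.6, 6.6]
opening: 0.0054
grip_force: 28.2
```

```bash
python3 st.py
```

```text
t 29.4 q [ 0.136  -0.5229  2.5074  0.4801  0.2032  1.0341] pos [0.519  0.1722 0.1188] F [-3.6 -0.6  6.6] T [ 0.19 -0.42  0.11] open 5.4 grip 28.2
x [0.54   0.1392 0.8301] y [ 0.2471 -0.969   0.0017] z [ 0.8046  0.2042 -0.5576] tilt 56.1 az 14.2
```

It's on the floor, with upward force rising to 6.6 N. Release.

Emit:
send_rows([
  [0.8,[0,0,0],0],
  [1.2,[0,0,0],0],
  [2,[0,0,0],0],
  [2.6,[0,0,0],0],
  [2.6,[0,0,0],0],
])

```text
t: 30.02
tool_pos: [0.5173, 0.1722, 0.1158]
tool_rot: [-2.657, -0.336, -1.407]
contact_force: [-0.4, 0.1, -0.8]
opening: 0.026
grip_force: 0.0
```

```bash
python3 st.py
python3 - <<'E'
from station import ctrl
from h import *
s=ctrl.get_image("side");np.save("side6.npy",s);t=ctrl.get_image("top")
a=crop(s,235,225,100,120,4.5)[:540,:450];b=crop(t,190,170,87,90,4)
c=np.zeros((540,800,3),np.uint8);c[:,:450]=a;c[:360,450:798]=b;cv2.imwrite("pics/c6.png",c)
E
```

```text
t 30.02 q [ 0.1359 -0.5218  2.51    0.4796  0.2054  1.0342] pos [0.5173 0.1722 0.1158] F [-0.4  0.1 -0.8] T [-0.1   0.4  -0.02] open 26.0 grip 0.0
x [0.5445 0.1403 0.8269] y [ 0.248  -0.9688  0.001 ] z [ 0.8013  0.2045 -0.5623] tilt 55.8 az 14.3
```

View pics/c6.png

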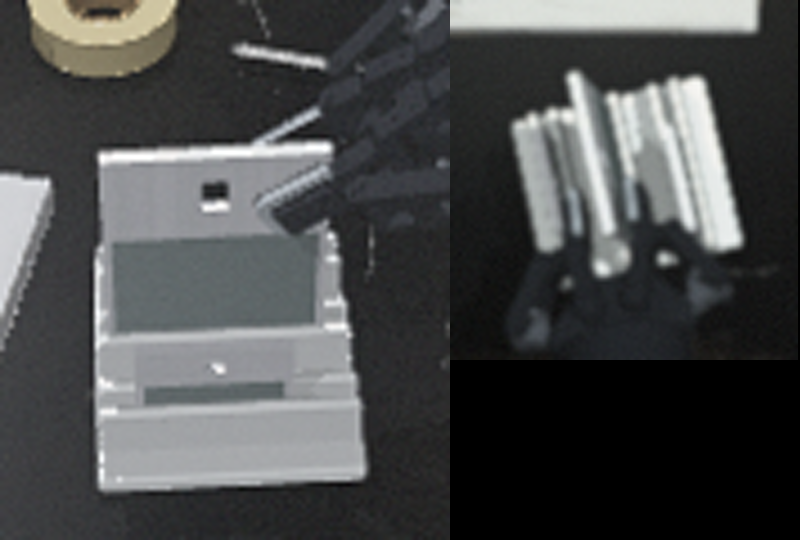

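The panel stands in the middle groove and the fingers are clear on both sides. Lifting straight up.

Emit:
send_rows([
  [2.6,[1.2,0,-0.8],0],
  [2.6,[1.2,0,-0.8],0],
  [2.6,[1.7,0,-1.15],0],
  [2.6,[2.5,0,-1.7],0],
  [2.6,[2.5,0,-1.7],0],
  [2.6,[2.5,0,-1.7],0],
  [2.6,[0,0,0],0],
  [2.6,[0,0,0],0],
])

```text
t: 31.12
tool_pos: [0.5172, 0.1723, 0.2544]
tool_rot: [-2.659, -0.336, -1.405]
contact_force: [0.4, -0.0, 0.3]
opening: 0.0262
grip_force: 0.0
```

```bash
python3 st.py
python3 - <<'E'
from station import ctrl
from h import *
np.set_printoptions(precision=4,suppress=True)
e=np.array([-.2441,.9697]);f=np.array([.9697,.2441])
s=ctrl.get_image("side");X=cloud(s).reshape(-1,3);r=X[:,:2]@e;l=X[:,:2]@f
m=(X[:,2]>.07)&(X[:,2]<.145)&(X[:,1]>.13)&(X[:,1]<.23)&(X[:,0]>.44)&(X[:,0]<.62);Q=X[m]
P=Q
for _ in range(6):
    c=P.mean(0);n=np.linalg.svd(P-c,full_matrices=False)[2][2];n*=np.sign(n[1]);P=Q[abs((Q-c)@n)<.004]
print(len(P),"n",n,"tilt",np.degrees(np.arcsin(n[2])),"az",np.degrees(np.arctan2(-n[0],n[1])),"face r",np.median(r[m])*1000,"len",np.percentile(l[m],[1,50,99]),"topz",Q[:,2].max())
for lo,hi in((.51,.53),(.58,.60)):
    q=(l>lo)&(l<hi)&(abs(r-np.median(r[m]))<.008)&(X[:,2]>.07);print("top z",np.percentile(X[q][:,2],99))
E
```

```text
t 31.12 q [ 0.1364 -0.7692  2.4005  0.1806  0.5487  1.3509] pos [0.5172 0.1723 0.2544] F [ 0.4 -0.   0.3] T [-0.06  0.37  0.01] open 26.2 grip 0.0
x [0.5459 0.1405 0.826 ] y [ 0.2481 -0.9687  0.0009] z [ 0.8003  0.2044 -0.5637] tilt 55.7 az 14.3
1317 n [-0.2456  0.9693  0.0135] tilt 0.7752745376109511 az 14.216033880484877 face r 42.765837594554114 len [0.5129 0.5625 0.6107] topz 0.14119251628514617
top z 0.13983349435452563
top z 0.1396778854724172
```

The panel's top edge is level at 0.140 m, as it should be when fully home. It is upright, aligned and centred within about 4 mm. Handing in.

```bash
python3 -c "
from station import ctrl
print(ctrl.finish_job())"
```

```text
the job is handed in; nothing more can be done
None
```

The panel came off the hook with about 4 N the most force I read and was let go fully home in the middle groove, upright and about 3 mm off centre; I handed the job in at 31 s, but no verdict came back.

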